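# Pack the supplies crate, push it over the dock's threshold and drop the bar

### The arm

A 7-joint arm with a two-finger parallel gripper is mounted at the origin on a cart in front of the work surface, level with it; the furniture and walls round the work are solid. World frame = base frame: x ahead of the robot, y to its left, z up, the work surface at z = 0. Lengths are in m, angles in rad, forces in N, time in s.
With the tool pointing down it reaches from about 0.425 to 0.875 m from the base axis. Payload 4.7 kg.
Tool frame: the origin (TCP) lies between the finger pads; the fingertips stand 14 mm ahead of it and the grasp point (between the pads) lies 5 mm behind it; z points along the fingers, y is the line along which they close (so a half turn about z gives the same grasp; the last joint's range is limited). The gripper opens to 87 mm and grips with 3 to 60 N. Pads are 19 mm wide; open, the fingers measure 117 mm over their backs; the gripper's body (75 mm by 190 mm) begins 51 mm behind the grasp point.
Start: joints at [1.253, 0.321, -0.07, 1.45, 0.023, 1.371, -0.057], TCP at [0.212, -0.615, 0.237] pointing down, gripper open.
Joint ranges: [-2.86, 2.86], [-0.3, 2.09], [-1.38, 1.24], [0.06, 2.45], [-1.56, 4.7], [0.09, 2.05], [-2.69, 2.69]. Speed limits (rad/s): [2.57, 2.57, 3.14, 3.14, 3.14, 3.14, 3.14].

### API

Orientations are given as a rotation vector (axis times angle).
In Python, from bench import ctrl gives the robot as it stands.
- The arm moves only by the tool step_arm, never from a script. Its argument "commands" is a list of rows, each an object with "travel": the shift along the tool's x, y, z in m, a list of three; "turn": the turn, a rotation vector about the tool's x, y, z in degrees, a list of three. A call has 1 to 5 rows; each row is the pose to reach, as a shift and turn from the pose commanded when the call began, along the tool's axes at that moment; what a row does not reach only later rows make up. A row lasts 1/10 s, in which the tool goes at most 50 mm and 8.59 degrees, less where a joint would pass 70% of its speed; a pose out of reach is approached as far as the arm can. A call with a gripper value outside its range is refused whole. "gripper" is the opening, from 0 (shut) to 1 (fully open), set as the call begins (left out, the last holds). The fingers move at their own pace and stop on an object; "force" is the grip in N (left out, the last holds). Time passes only in rows, so rows that repeat a pose let the fingers close. It gives the time, the measured TCP pose, the force, the opening and the grip force at its end, in the units of the state.
- ctrl.get_state(): the state, without advancing time (a new reading comes with each control period).
- ctrl.get_image(name): name is "scene" or "top"; returns the picture (400x640x3 uint8, red, green, blue); there is no depth.
- ctrl.camera_model(name): a dict with "fx", "fy", "cx", "cy" (pixels), "k1" (the pictures are not rectified: a ray, as slopes to the right and down, at radius r is drawn at 1 + k1 r^2 times it, then the intrinsics apply), "R" (3x3) and "t" (3): a world point X has camera coordinates R X + t. Camera axes: x right, y down, z forward; pixel columns grow to the right and rows downward; lengths in m; the calibration is good to about 2 mm. A picture is of the moment at which its call begins. camera_model takes no time and is no camera call.
- ctrl.close_job(): hands the job in; it is judged then, once.
The state is a dict: "time": time; "joint_positions": joint angles; "qd": joint speeds; "joint_torque": joint torques, N m; "position": TCP position; "tool_rot": TCP orientation; "ft_force": force on the tool from outside, world axes, zero at the start; "torque": the same for the moment, N m; "grip_width": opening from 0.0 (shut) to 1.0 (fully open); "grip_force": force on a finger pad.
Only numpy, scipy, OpenCV 4.12 (cv2) and the standard library are available. Lean on these libraries where they do the work, as an engineer would, in place of code of your own. Each camera call takes 0.05 s, during which the arm holds its last target. There are 200 camera calls.

### The job

Stand every white jar and black glue bottle that is on the desk upright in the divided plywood crate, one to a cell: jars in the two large cells, bottles in the two small rear ones. Then push the crate into the metal dock: raise only its leading end by the wooden grip block to get it up on the raised threshold, with the rear end still on the desk, and slide it on without picking it up whole, until it lies flat and fully inside behind the threshold. Last, swing the dock's steel bar down across behind the crate into its catch, and leave the suction cup and the solder spool where they stand.

Things in the scene. Friction and masses are not known exactly. Their poses are not given: they have to be found in the camera images.
- crate: loose plywood crate, 124 x 124 x 28 mm high, walls and floor 4 mm, two large cells at the leading side, two small ones in a 30 mm high insert at the rear; 0.5 kg. Origin at the centre of its underside, x to its leading side, z up. The grip block is outside the +x wall; the rear (-x) wall has a 70 mm wide raised middle, 61 mm high, to push on.
- crate_lead (a point): middle of the crate's leading lower edge (62 mm ahead of its origin)
- crate_rear (a point): middle of the crate's rear lower edge (62 mm behind its origin)
- crate_grip (a point): centre of the top of the wooden grip block: 50 mm long along the crate's y, 16 mm thick (62 to 78 mm ahead of the crate's origin), from 22 to 56 mm above the crate's underside; held by its two ends it can tilt between the fingers
- cell_0 (a point): centre of the floor of the crate's leading left cell (56 x 56 mm, for a jar; 26 mm high divider inside; left is the crate's +y), 4 mm above the crate's underside
- cell_1 (a point): centre of the floor of the crate's leading right cell (56 x 56 mm, for a jar; 26 mm high divider inside; left is the crate's +y), 4 mm above the crate's underside
- cell_2 (a point): centre of the floor of the crate's rear left cell (40 x 40 mm, for a bottle; its walls reach 30 mm above the crate's underside inside; left is the crate's +y), 4 mm above the crate's underside
- cell_3 (a point): centre of the floor of the crate's rear right cell (40 x 40 mm, for a bottle; its walls reach 30 mm above the crate's underside inside; left is the crate's +y), 4 mm above the crate's underside
- jar_a: white screw-top plastic jar, a cylinder 43 mm in diameter and 45 mm tall, 0.08 kg; it stands on the desk at the start; origin at the centre of its underside, z up. May be absent
- jar_b: white screw-top plastic jar, a cylinder 43 mm in diameter and 45 mm tall, 0.08 kg; it stands on the desk at the start; origin at the centre of its underside, z up. May be absent
- bottle_a: black glue bottle, 32 mm in diameter and 78 mm tall; the straight body reaches 45 mm up, a thin nozzle stands on top (grip the body); 0.08 kg; it stands on the desk at the start; origin at the centre of its underside, z up. May be absent
- bottle_b: black glue bottle, 32 mm in diameter and 78 mm tall; the straight body reaches 45 mm up, a thin nozzle stands on top (grip the body); 0.08 kg; it stands on the desk at the start; origin at the centre of its underside, z up. May be absent
- dock: fixed aluminium dock, open to the robot. Origin on the desk at the bay's centre, x the way in, z up. Bay floor 10 mm above the desk, from x = -69 mm to a 26 mm high backstop at x = 69 mm; side rails 34 mm high at y = -68 and 68 mm leave the crate 6 mm each side; the mouth flares outward from x = -95 to -117 mm. The crate is in when flat on the floor, its origin within 9 mm of the dock's in x
- threshold (a point): centre of the top of the threshold, a ridge across the dock's mouth: 16 mm above the desk (6 above the bay floor), 14 mm deep (dock x = -83 to -69 mm), upright face to the robot
- bar (a joint): hinge of the dock's steel bar (11 mm square, 166 mm long, an 18 mm black ball at its end), turning about the dock's x axis at the right (-y) front post. 0 = closed: level along +y just before the threshold, end in the two-pronged catch; 1.57 = upright; starts at 1.75 to 2.1, leaning out to the right; stop at 2.3. Friction holds it anywhere; a push 100 mm from the hinge takes 1 to 2 N
- bar_hinge (a point): the bar's hinge axis, 90 mm in front of and 80 mm to the right of the dock's origin, 30 mm above the desk (fixed to the dock)
- bar_tip (a point): centre of the ball at the bar's end, 172 mm from the hinge axis
- suction: red suction cup with a wire ring, 55 mm wide and 45 mm high, standing on the desk; bystander; origin under its centre
- solder_spool: spool of solder, 52 mm wide and 30 mm high, standing on the desk; bystander; origin under its centre

How it is judged:
On the way, in this order (a step that is already met when the one before it is completed fails the run):
1. every jar and bottle stands upright in a cell of the crate, one to a cell, jars in the large and bottles in the small cells, while the crate is still on the desk ((horizontal distance between jar_a and cell_0 below 0.016 m or horizontal distance between jar_a and cell_1 below 0.016 m) and z of each of jar_a, jar_b, bottle_a, bottle_b in the frame of crate below 0.012 m and angle between each of jar_a, jar_b, bottle_a, bottle_b's own z axis and vertical below 0.25 rad and (horizontal distance between jar_b and cell_0 below 0.016 m or horizontal distance between jar_b and cell_1 below 0.016 m) and (horizontal distance between bottle_a and cell_2 below 0.016 m or horizontal distance between bottle_a and cell_3 below 0.016 m) and (horizontal distance between bottle_b and cell_2 below 0.016 m or horizontal distance between bottle_b and cell_3 below 0.016 m) and height (world z) of crate_lead below 0.008 m), for 0.2 s.
2. the crate's leading edge is raised over the front of the threshold while its rear edge is still on the desk (x of crate_lead in the frame of dock above -0.082 m and height (world z) of crate_lead above 0.012 m and height (world z) of crate_rear below 0.008 m), for 0.2 s.
3. the crate lies flat and fully inside behind the threshold (x of crate in the frame of dock between -0.0095 and 0.012 m and y of crate in the frame of dock between -0.012 and 0.012 m and height (world z) of crate between 0.007 and 0.013 m and angle between crate's own z axis and vertical below 0.035 rad), for 0.2 s.
At the end, for the whole second after the job is handed in: Each jar and bottle present stands upright (0.25 rad) in its own cell (jars large, bottles small), within 16 mm of its centre; the crate lies flat on the dock floor behind the threshold, within 9 mm (12 beyond, 12 sideways) of the dock origin; the bar is closed (under 0.08 rad); all at rest (all of step 3 and (horizontal distance between jar_a and cell_0 below 0.016 m or horizontal distance between jar_a and cell_1 below 0.016 m) and z of each of jar_a, jar_b, bottle_a, bottle_b in the frame of crate below 0.012 m and angle between each of jar_a, jar_b, bottle_a, bottle_b's own z axis and vertical below 0.25 rad and (horizontal distance between jar_b and cell_0 below 0.016 m or horizontal distance between jar_b and cell_1 below 0.016 m) and (horizontal distance between bottle_a and cell_2 below 0.016 m or horizontal distance between bottle_a and cell_3 below 0.016 m) and (horizontal distance between bottle_b and cell_2 below 0.016 m or horizontal distance between bottle_b and cell_3 below 0.016 m) and value of joint bar below 0.08 rad and linear speed of crate below 0.02 m/s); the robot touches nothing.
It fails at once if the crate is picked up whole (its rear edge is more than 50 mm above the desk) (height (world z) of crate_rear above 0.05 m).
It fails at once if the suction cup or the solder spool is moved more than 50 mm (distance of any of suction, solder_spool from where it was at the start of the episode above 0.05 m).
Of jar_a, jar_b, bottle_a, bottle_b only 2 to 4 are there at a start; the rules pass over those that are not, and their reading is None.
At some moment in a run one of jar_a, jar_b, crate may be knocked a few centimetres aside while the robot is not near it.
It also fails if it takes over 210 s, if anything falls off the work surface, if the arm or the gripper's body presses on something with over 40 N, if the wrist force passes 120 N, or if a joint passes its speed limit or range.

## Working session

There is one attempt and no reset: what is moved stays moved. The work goes in short steps, Python scripts to look and compute and a tool call to move; the robot and the scene stay as the last step left them, time stands still between calls to the robot, and variables do not carry over. Pictures are saved under pics/ and viewed, at most 14 in all, crops included, and the job is handed in when it is done.

Besides the shell and the picture viewer there is one more tool, called after "Call:" by a JSON object that holds its "method" and its "body". step_arm: Moves the arm, as the interface text tells. Its arguments: {"type":"object","properties":{"commands":{"type":"array"},"gripper":{"type":"number"},"force":{"type":"number"}},"required":["commands"]}

```bash
ls; mkdir -p pics
cat > h.py <<'E'
import numpy as np, cv2
from bench import ctrl
from scipy.spatial.transform import Rotation as Ro
def cam(n):
    m=ctrl.camera_model(n); return m,np.array(m["R"]),np.array(m["t"])
def ray(n,u,v):
    m,R,t=cam(n)
    xd=np.array([(u-m["cx"])/m["fx"],(v-m["cy"])/m["fy"]]); x=xd.copy()
    for _ in range(30): x=xd/(1+m["k1"]*(x@x))
    return -R.T@t, R.T@np.array([x[0],x[1],1.])
def onz(n,u,v,z):
    o,d=ray(n,u,v); return o+d*(z-o[2])/d[2]
def proj(n,X):
    m,R,t=cam(n); c=R@np.array(X,float)+t; x=c[:2]/c[2]; x=x*(1+m["k1"]*(x@x))
    return np.array([m["fx"]*x[0]+m["cx"],m["fy"]*x[1]+m["cy"]])
def snap(n,f):
    im=ctrl.get_image(n); cv2.imwrite("pics/"+f,im[:,:,::-1]); return im
def st():
    s=ctrl.get_state(); print("t",round(s["time"],2),"pos",np.round(s["position"],4),"rot",np.round(s["tool_rot"],3),"F",np.round(s["ft_force"],1),"g",round(s["grip_width"],3),s["grip_force"]); return s
def to(x,y,z,yaw=None):
    "travel/turn in tool frame for tool down; yaw=angle of tool y axis line in world (deg)"
    s=ctrl.get_state(); R=Ro.from_rotvec(s["tool_rot"]); d=R.inv().apply(np.array([x,y,z])-s["position"])
    print("travel",np.round(d,4),end=" ")
    if yaw is not None:
        a=np.radians(yaw); ys=np.array([np.cos(a),np.sin(a),0])
        c=[]
        for g in (1,-1):
            yy=ys*g; zz=np.array([0,0,-1.]); T=Ro.from_matrix(np.c_[np.cross(yy,zz),yy,zz])
            c.append(np.degrees((R.inv()*T).as_rotvec()))
        print("turns",[list(np.round(k,1)) for k in c],end="")
    print()
E
python3 - <<'E'
from h import *
s=st(); print(Ro.from_rotvec(s["tool_rot"]).as_matrix().round(3))
for n in("scene","top"):
    snap(n,n+"0.png"); m,R,t=cam(n); print(n,m["fx"],m["cx"],m["cy"],m["k1"],(-R.T@t).round(3),R.round(2).tolist())
E
```

```text
pics
t 0.0 pos [ 0.2115 -0.6141  0.2355] rot [-3.097e+00 -5.190e-01  1.000e-03] F [-0.2 -0.8  0.9] g 0.999 0.0
[[ 0.945  0.326 -0.001]
 [ 0.326 -0.945  0.002]
 [-0.    -0.002 -1.   ]]
scene 362.28656351436115 325.75034366495424 208.64828748026827 -0.026524553220557773 [-0.124  0.319  0.485] [[-0.54, -0.84, -0.01], [-0.41, 0.27, -0.87], [0.73, -0.47, -0.49]]
top 467.7658815406359 320.1524850912509 196.37921868941638 0.0005046473411351664 [ 0.296 -0.105  1.077] [[0.03, -1.0, -0.0], [-0.98, -0.03, -0.2], [0.2, 0.01, -0.98]]
```

View pics/top0.png

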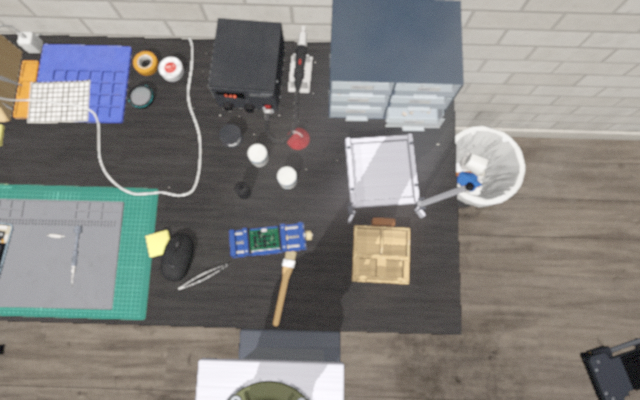

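View pics/scene0.png

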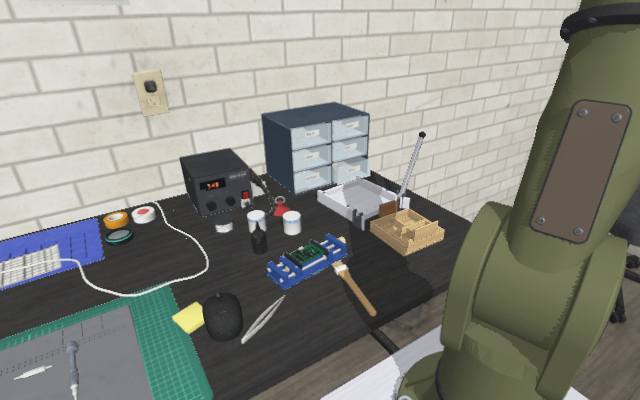

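Top view: jars about (258,155) and (287,177), one bottle about (242,188), spool (231,133), suction cup (298,138), dock centre (382,172), crate (381,255) with its grip block toward the dock at (383,222), and the bar leaning out to (465,182). Only one bottle is visible in the scene view too. I'll zoom in for measuring.

Run:
```python
from h import *
im=cv2.imread("pics/top0.png"); cv2.imwrite("pics/crop0.png",cv2.resize(im[110:300,210:480],None,fx=2.9,fy=2.9,interpolation=cv2.INTER_CUBIC))
hsv=cv2.cvtColor(im,cv2.COLOR_BGR2HSV)
# jars: white blobs
def blobs(mask,x0,x1,y0,y1,amin,z,n="top"):
    mk=np.zeros_like(mask); mk[y0:y1,x0:x1]=mask[y0:y1,x0:x1]
    k,l,s,c=cv2.connectedComponentsWithStats(mk)
    for i in range(1,k):
        if s[i,4]>=amin: print(s[i].tolist(),c[i].round(1),onz(n,*c[i],z).round(4))
w=((hsv[:,:,1]<40)&(hsv[:,:,2]>170)).astype(np.uint8)
print("white");blobs(w,235,310,130,200,60,.045)
wood=((hsv[:,:,0]>8)&(hsv[:,:,0]<28)&(hsv[:,:,1]>60)&(hsv[:,:,2]>120)).astype(np.uint8)
print("wood");blobs(wood,340,425,215,300,60,.028)
mk=np.zeros_like(wood); mk[222:300,340:425]=wood[222:300,340:425]
pts=cv2.findNonZero(mk); r=cv2.minAreaRect(pts); print(r); 
for p in cv2.boxPoints(r): print(p.round(1),onz("top",*p,.028).round(4))
red=((hsv[:,:,0]<8)&(hsv[:,:,1]>120)&(hsv[:,:,2]>90)).astype(np.uint8)
print("red");blobs(red,280,320,120,160,20,.02)
```

```text
white
[247, 144, 20, 22, 323] [256.9 153.7] [0.6071 0.0507 0.045 ]
[277, 166, 20, 22, 327] [286.3 176.4] [ 0.5555 -0.0195  0.045 ]
wood
[352, 218, 59, 67, 3499] [381.3 252.9] [ 0.3902 -0.2383  0.028 ]
((381.0, 253.0), (62.0, 58.0), 90.0)
[352. 222.] [ 0.4579 -0.1716  0.028 ]
[410. 222.] [ 0.4619 -0.3029  0.028 ]
[410. 284.] [ 0.3237 -0.3017  0.028 ]
[352. 284.] [ 0.3198 -0.1739  0.028 ]
red
[289, 135, 18, 14, 111] [297.1 142.6] [ 0.6448 -0.0391  0.02  ]
```

View pics/crop0.png

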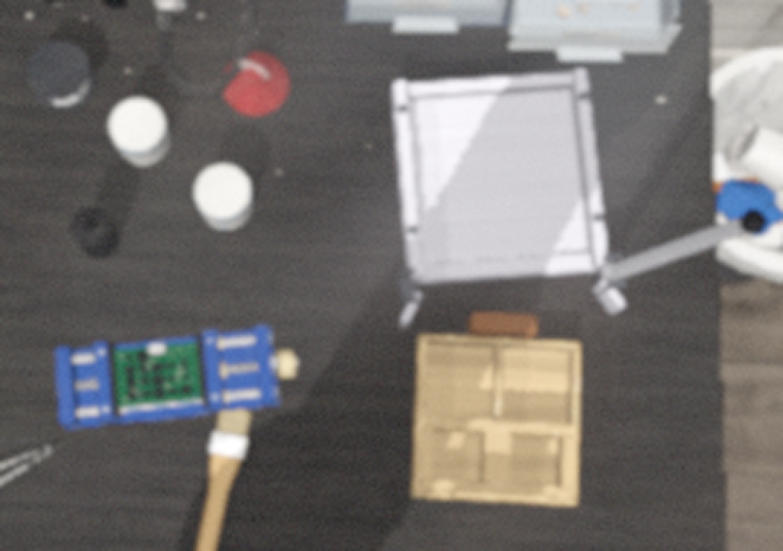

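```bash
cat >> h.py <<'E'
def fit(P,W):
    "2D rigid fit: model P -> world W; returns origin, yaw(deg), residual"
    P=np.array(P,float);W=np.array(W,float)[:,:2];a=P-P.mean(0);b=W-W.mean(0)
    th=np.arctan2((a[:,0]*b[:,1]-a[:,1]*b[:,0]).sum(),(a*b).sum()); c,s=np.cos(th),np.sin(th);R=np.array([[c,-s],[s,c]])
    o=W.mean(0)-R@P.mean(0); return o,np.degrees(th),np.linalg.norm((R@P.T).T+o-W,axis=1)
def loc(o,yaw,p):
    a=np.radians(yaw);c,s=np.cos(a),np.sin(a);return np.array(o)+np.array([[c,-s],[s,c]])@np.array(p)
def tri(uv):
    A=np.zeros((3,3));b=np.zeros(3);D=[]
    for n,u,v in uv:
        o,d=ray(n,u,v);d/=np.linalg.norm(d);M=np.eye(3)-np.outer(d,d);A+=M;b+=M@o;D.append((o,M))
    x=np.linalg.solve(A,b);return x,[np.linalg.norm(M@(x-o)) for o,M in D]
E
python3 - <<'E'
from h import *
C=lambda x,y:(210+x/2.9-.33,110+y/2.9-.33)
cr=[onz("top",*C(*p),.028) for p in((417,335),(581,343),(579,505),(413,498))]
o,y,r=fit([(.062,.062),(.062,-.062),(-.062,-.062),(-.062,.062)],cr); print("crate",o.round(4),y.round(2),(r*1e3).round(1))
for p in [(0.03,.03),(.03,-.03),(-.038,.03),(-.038,-.03),(.07,0)]: q=loc(o,y,p); print(p,q.round(4),np.hypot(*q).round(3))
# rear cells, inner walls z=.03
for p in ((430,431),(483,431),(515,433),(560,436),(485,487),(560,490)): 
    q=onz("top",*C(*p),.03)[:2]-o;a=np.radians(-y);print(p,(np.array([[np.cos(a),-np.sin(a)],[np.sin(a),np.cos(a)]])@q*1e3).round(1))
# dock: rail tops
dk=[onz("top",*C(*p),.034)[:3] for p in((400,86),(412,275),(583,75),(602,265))]; print(np.array(dk).round(4))
for i,j in((0,1),(2,3)): d=dk[i]-dk[j];print(np.degrees(np.arctan2(d[1],d[0])),np.hypot(d[0],d[1]))
d=dk[0]-dk[2];print(np.hypot(d[0],d[1]),np.degrees(np.arctan2(d[1],d[0]))-90)
print("hinge~",onz("top",*C(607,272),.03).round(4))
im=cv2.imread("pics/scene0.png"); a=cv2.resize(im[195:275,215:315],None,fx=4,fy=4,interpolation=cv2.INTER_CUBIC); b=cv2.resize(im[120:265,310:460],None,fx=4,fy=4,interpolation=cv2.INTER_CUBIC)[:580]
cv2.imwrite("pics/sc.png",np.hstack([np.vstack([a,np.zeros((260,400,3),np.uint8)])[:580,:200*2],b])[:, :800] if 0 else cv2.resize(im[120:280,225:450],None,fx=3.5,fy=3.5,interpolation=cv2.INTER_CUBIC))
E
```

```text
crate [ 0.3872 -0.238 ] -0.84 [2.  1.9 1.1 1.3]
(0.03, 0.03) [ 0.4176 -0.2085] 0.467
(0.03, -0.03) [ 0.4167 -0.2685] 0.496
(-0.038, 0.03) [ 0.3496 -0.2075] 0.407
(-0.038, -0.03) [ 0.3487 -0.2675] 0.439
(0.07, 0) [ 0.4571 -0.2391] 0.516
(430, 431) [-11.5  51.8]
(483, 431) [-9.7 11.2]
(515, 433) [-10.1 -13.4]
(560, 436) [-10.8 -47.9]
(485, 487) [-52.    8.8]
(560, 490) [-51.6 -48.3]
[[ 0.6518 -0.1577  0.034 ]
 [ 0.4971 -0.17    0.034 ]
 [ 0.6656 -0.3052  0.034 ]
 [ 0.5096 -0.3187  0.034 ]]
4.531649675120886 0.15524599337966483
4.940145287856545 0.15662589429203969
0.14815889129389295 5.3435539184992535
hinge~ [ 0.5049 -0.3234  0.03  ]
```

View pics/sc.png

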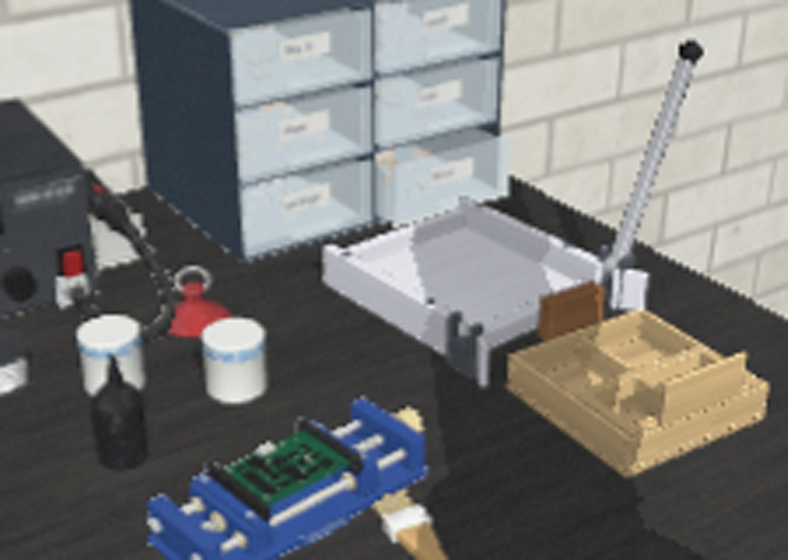

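Scene crop: bottle nozzle tip (114,357) with its base near (121,453), jar tops (110,333) and (234,336), ball of the bar (690,51). Crate is seen upright with the block toward the dock; there is no second bottle.

Run:
```python
from h import *
C=lambda x,y:(210+x/2.9-.33,110+y/2.9-.33)
S=lambda x,y:(225+x/3.5-.36,120+y/3.5-.36)
print("ball",tri([("top",*C(754,220)),("scene",*S(690,51))]))
print("jarA",tri([("top",256.9,153.7),("scene",*S(110,332))]))
print("jarB",tri([("top",286.3,176.4),("scene",*S(234,335))]))
print("bottle base scene",onz("scene",*S(121,453),0),"nozzle scene z.078",onz("scene",*S(114,357),.078),"top .045",onz("top",*C(97,232),.045))
im=cv2.imread("pics/top0.png");g=cv2.cvtColor(im,cv2.COLOR_BGR2GRAY);print(g[180:202,232:256])
for z in(.03,.056): print("block edge",onz("top",*C(470,323),z),onz("top",*C(539,326),z))
```

```text
ball (array([ 0.51113322, -0.38915459,  0.19066041]), [np.float64(0.000482203250472676), np.float64(0.000482203250472515)])
jarA (array([0.60723405, 0.05050294, 0.04434429]), [np.float64(0.00017933936755358662), np.float64(0.00017933936755366376)])
jarB (array([ 0.55566626, -0.01935982,  0.04417641]), [np.float64(2.8187670331071432e-05), np.float64(2.8187670331135915e-05)])
bottle base scene [0.52986634 0.08110594 0.        ] nozzle scene z.078 [0.52119776 0.08124374 0.078     ] top .045 [0.52160754 0.07679208 0.045     ]
[[77 76 78 80 86 83 81 86 81 81 77 71 75 71 70 71 68 70 68 72 69 74 76 81]
 [76 79 75 77 80 76 69 75 72 71 71 66 66 72 68 70 69 70 68 72 68 69 71 75]
 [78 80 76 81 79 70 65 64 58 59 55 57 60 61 63 71 71 68 68 67 68 70 69 80]
 [78 75 79 73 69 68 60 56 63 56 53 59 57 66 65 67 68 67 73 72 70 69 81 80]
 [83 77 74 72 60 60 56 56 53 56 60 57 60 59 59 67 67 69 71 74 71 71 77 79]
 [82 82 76 71 59 62 69 58 53 54 48 61 59 67 63 65 62 67 72 71 73 75 77 85]
 [85 79 77 68 64 61 58 55 50 45 57 57 66 65 62 61 64 65 64 68 67 75 82 83]
 [85 82 68 66 63 67 61 56 50 48 49 55 66 69 63 
[... 552 characters left out ...]

 [82 83 85 89 80 79 66 64 56 59 57 55 52 52 50 51 55 57 68 80 79 85 82 86]
 [81 84 83 82 87 84 74 66 54 59 55 56 60 56 53 53 62 63 71 76 82 78 83 83]
 [77 86 83 82 85 85 79 79 61 58 54 55 54 55 54 54 67 70 74 79 82 82 77 81]
 [81 83 84 82 84 78 82 81 73 70 64 64 63 61 64 69 75 79 80 81 80 81 81 78]
 [81 82 87 84 89 86 88 86 85 78 80 73 81 75 78 81 83 86 87 85 87 86 85 83]
 [84 82 84 87 87 88 88 85 87 88 88 87 86 86 89 85 87 88 87 90 89 89 87 84]
 [84 81 85 87 84 87 89 85 85 88 86 88 88 93 88 87 91 86 89 88 86 86 87 88]]
block edge [ 0.46112074 -0.21606314  0.03      ] [ 0.46039619 -0.26985029  0.03      ]
block edge [ 0.45703194 -0.21329856  0.056     ] [ 0.45632537 -0.2657504   0.056     ]
```

Call:
{"method": "step_arm", "body": {"commands": [{"travel":[0.191,-0.156,0],"turn":[0,0,19]},{"travel":[0.191,-0.156,0],"turn":[0,0,19]},{"travel":[0.191,-0.156,0],"turn":[0,0,19]},{"travel":[0.191,-0.156,0],"turn":[0,0,19]},{"travel":[0.191,-0.156,0],"turn":[0,0,19]}], "gripper": 0.7, "force": 15}}

```text
time: 0.6
position: [0.3424, -0.4024, 0.2362]
tool_rot: [-3.141, -0.001, 0.0]
ft_force: [0.7, -0.6, 0.3]
grip_width: 0.716
grip_force: 0.0
```

Call:
{"method": "step_arm", "body": {"commands": [{"travel":[0.11,-0.22,0],"turn":[0,0,0]},{"travel":[0.11,-0.22,0],"turn":[0,0,0]},{"travel":[0.11,-0.22,0],"turn":[0,0,0]},{"travel":[0.11,-0.22,0],"turn":[0,0,0]},{"travel":[0.11,-0.22,0],"turn":[0,0,0]}]}}

```text
time: 1.1
position: [0.4519, -0.1824, 0.2364]
tool_rot: [3.141, 0.002, -0.0]
ft_force: [0.2, -0.6, -0.2]
grip_width: 0.698
grip_force: 0.0
```

Call:
{"method": "step_arm", "body": {"commands": [{"travel":[0.06,-0.24,0],"turn":[0,0,0]},{"travel":[0.06,-0.24,0],"turn":[0,0,0]},{"travel":[0.06,-0.24,0],"turn":[0,0,0]},{"travel":[0.06,-0.24,0],"turn":[0,0,0]},{"travel":[0.06,-0.24,0],"turn":[0,0,0]}]}}

```text
time: 1.6
position: [0.5113, 0.0574, 0.2365]
tool_rot: [3.141, 0.001, 0.0]
ft_force: [0.7, -1.0, -0.2]
grip_width: 0.699
grip_force: 0.0
```

```bash
python3 -c "
from h import *
st(); to(.524,.079,.041,90)"
```

```text
t 1.6 pos [0.5113 0.0574 0.2365] rot [3.141e+00 1.000e-03 0.000e+00] F [ 0.7 -1.  -0.2] g 0.699 0.0
travel [ 0.0127 -0.0217  0.1955] turns [[np.float64(0.0), np.float64(0.0), np.float64(-180.0)], [np.float64(0.0), np.float64(-0.0), np.float64(0.0)]]
```

Call:
{"method": "step_arm", "body": {"commands": [{"travel":[0.013,-0.022,0.1],"turn":[0,0,0]},{"travel":[0.013,-0.022,0.1],"turn":[0,0,0]},{"travel":[0.013,-0.022,0.15],"turn":[0,0,0]},{"travel":[0.013,-0.022,0.195],"turn":[0,0,0]},{"travel":[0.013,-0.022,0.195],"turn":[0,0,0]}]}}

```text
time: 2.1
position: [0.5181, 0.0764, 0.035]
tool_rot: [3.141, 0.001, -0.022]
ft_force: [-1.6, -0.8, -0.4]
grip_width: 0.695
grip_force: 0.0
```

Call:
{"method": "step_arm", "body": {"commands": [{"travel":[0,0,0],"turn":[0,0,0]},{"travel":[0,0,0],"turn":[0,0,0]},{"travel":[0,0,0],"turn":[0,0,0]},{"travel":[0,0,0],"turn":[0,0,0]},{"travel":[0,0,0],"turn":[0,0,0]}], "gripper": 0.2, "force": 5}}

```text
time: 2.6
position: [0.5256, 0.0774, 0.0432]
tool_rot: [3.141, 0.0, 0.005]
ft_force: [-0.8, 0.9, 6.4]
grip_width: 0.367
grip_force: 5.0
```

Call:
{"method": "step_arm", "body": {"commands": [{"travel":[0,0,0],"turn":[0,0,0]},{"travel":[0,0,0],"turn":[0,0,0]},{"travel":[0,0,0],"turn":[0,0,-8]},{"travel":[0,0,0],"turn":[0,0,-16]},{"travel":[0,0,0],"turn":[0,0,-24]}], "gripper": 0.7}}

```text
time: 3.1
position: [0.5241, 0.077, 0.0413]
tool_rot: [3.071, 0.662, -0.001]
ft_force: [-0.1, 0.1, 0.2]
grip_width: 0.678
grip_force: 0.0
```

Call:
{"method": "step_arm", "body": {"commands": [{"travel":[0,0,0],"turn":[0,0,-8]},{"travel":[0,0,0],"turn":[0,0,-16]},{"travel":[0,0,0],"turn":[0,0,-24]},{"travel":[0,0,0],"turn":[0,0,-32]},{"travel":[0,0,0],"turn":[0,0,-40]}]}}

```text
time: 3.6
position: [0.5241, 0.0769, 0.0413]
tool_rot: [-2.659, -1.673, 0.001]
ft_force: [-0.3, 0.2, -0.4]
grip_width: 0.702
grip_force: 0.0
```

Call:
{"method": "step_arm", "body": {"commands": [{"travel":[0,0,0],"turn":[0,0,-8]},{"travel":[0,0,0],"turn":[0,0,-16]},{"travel":[0,0,0],"turn":[0,0,-24]},{"travel":[0,0,0],"turn":[0,0,-26]},{"travel":[0,0,0],"turn":[0,0,-26]}]}}

```text
time: 4.1
position: [0.5241, 0.0769, 0.0412]
tool_rot: [-2.221, -2.221, 0.001]
ft_force: [-0.4, -0.2, -0.1]
grip_width: 0.699
grip_force: 0.0
```

Call:
{"method": "step_arm", "body": {"commands": [{"travel":[0,0,0],"turn":[0,0,0]},{"travel":[0,0,0],"turn":[0,0,0]},{"travel":[0,0,0],"turn":[0,0,0]},{"travel":[0,0,0],"turn":[0,0,0]},{"travel":[0,0,0],"turn":[0,0,0]}], "gripper": 0.2, "force": 12}}

```text
time: 4.6
position: [0.5245, 0.0772, 0.0416]
tool_rot: [2.221, 2.221, 0.0]
ft_force: [-0.4, -0.5, 0.1]
grip_width: 0.362
grip_force: 12.0
```

```bash
python3 -c "
from h import *
s=st(); print(np.round(s['joint_positions'],2)); im=snap('top','t1.png')
im=cv2.imread('pics/t1.png');hsv=cv2.cvtColor(im,cv2.COLOR_BGR2HSV)
C=lambda x,y:((210+x/2.9-.33),(110+y/2.9-.33))
cv2.imwrite('pics/crop1.png',cv2.resize(im[110:300,210:480],None,fx=2.9,fy=2.9,interpolation=cv2.INTER_CUBIC))
print(np.abs(im[210:300,340:430].astype(int)-cv2.imread('pics/top0.png')[210:300,340:430]).mean())
"
```

```text
t 4.6 pos [0.5245 0.0772 0.0416] rot [2.221 2.221 0.   ] F [-0.4 -0.5  0.1] g 0.362 11.999624882591888
[ 0.62  0.42 -0.95  1.93  0.4   1.   -0.51]
5.882386831275721
```

Call:
{"method": "step_arm", "body": {"commands": [{"travel":[0,0,-0.05],"turn":[0,0,0]},{"travel":[0,0,-0.1],"turn":[0,0,0]},{"travel":[-0.04,-0.02,-0.11],"turn":[0,0,0]},{"travel":[-0.08,-0.04,-0.11],"turn":[0,0,0]},{"travel":[-0.12,-0.05,-0.11],"turn":[0,0,0]}]}}

```text
time: 5.15
position: [0.473, -0.0438, 0.1518]
tool_rot: [2.219, 2.222, -0.003]
ft_force: [0.4, -0.5, -0.9]
grip_width: 0.362
grip_force: 12.0
```

Call:
{"method": "step_arm", "body": {"commands": [{"travel":[-0.03,-0.01,0],"turn":[0,0,8]},{"travel":[-0.06,-0.02,0],"turn":[0,0,16]},{"travel":[-0.09,-0.03,0],"turn":[0,0,24]},{"travel":[-0.12,-0.04,0],"turn":[0,0,32]},{"travel":[-0.15,-0.06,0],"turn":[0,0,40]}]}}

```text
time: 5.65
position: [0.4145, -0.1937, 0.1517]
tool_rot: [2.85, 1.321, 0.002]
ft_force: [0.2, -1.0, -1.3]
grip_width: 0.364
grip_force: 12.0
```

```bash
python3 -c "
from h import *
st(); to(.3558,-.2675,.12,-90.84)"
```

```text
t 5.65 pos [ 0.4145 -0.1937  0.1517] rot [2.850e+00 1.321e+00 2.000e-03] F [ 0.2 -1.  -1.3] g 0.364 11.99462118325755
travel [-0.0943  0.0028  0.0316] turns [[np.float64(0.0), np.float64(-0.1), np.float64(50.6)], [np.float64(0.1), np.float64(0.0), np.float64(-129.4)]]
```

View pics/crop1.png

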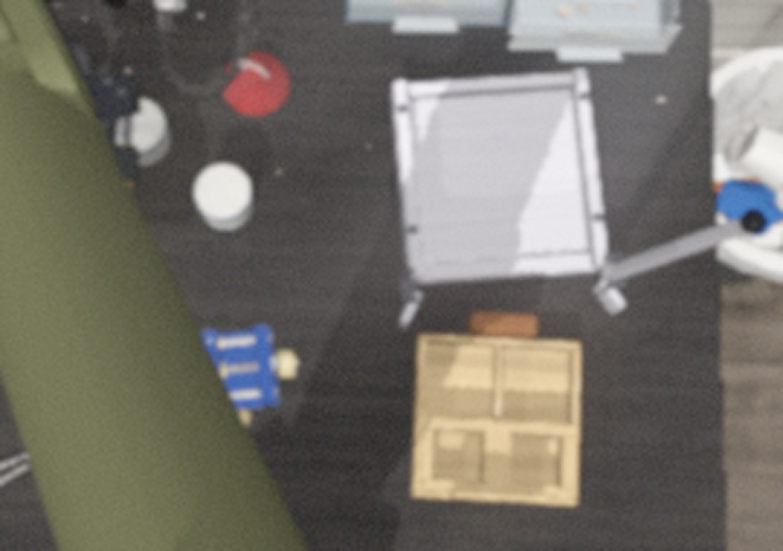

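View: the crate has not moved (corners (417,335)–(579,505)), and rear right cell centre is at about (537,460).

Call:
{"method": "step_arm", "body": {"commands": [{"travel":[-0.094,0.003,0.02],"turn":[0,0,8]},{"travel":[-0.094,0.003,0.02],"turn":[0,0,16]},{"travel":[-0.094,0.003,0.02],"turn":[0,0,24]},{"travel":[-0.094,0.003,0.02],"turn":[0,0,32]},{"travel":[-0.094,0.003,0.02],"turn":[0,0,40]}]}}

```text
time: 6.15
position: [0.3558, -0.2668, 0.1313]
tool_rot: [-3.13, -0.264, 0.001]
ft_force: [0.4, 0.2, -0.1]
grip_width: 0.365
grip_force: 12.0
```

Call:
{"method": "step_arm", "body": {"commands": [{"travel":[0,0,0],"turn":[0,0,8]},{"travel":[0,0,0],"turn":[0,0,10.6]},{"travel":[0,0,0],"turn":[0,0,10.6]},{"travel":[0,0,0],"turn":[0,0,10.6]}]}}

```text
time: 6.55
position: [0.3563, -0.2666, 0.1315]
tool_rot: [3.142, -0.014, -0.0]
ft_force: [-0.7, 0.2, -1.5]
grip_width: 0.359
grip_force: 12.0
```

```bash
python3 -c "
from h import *
st(); to(.3558,-.2675,.05,-90.84)
im=snap('top','t2.png');im=cv2.imread('pics/t2.png');j=cv2.imread('pics/top0.png')
sc=cv2.imread('pics/t2.png'); snap('scene','s2.png'); b=cv2.imread('pics/s2.png')
a=cv2.resize(im[200:300,340:440],None,fx=4,fy=4,interpolation=cv2.INTER_CUBIC); b=cv2.resize(b[160:260,350:450],None,fx=4,fy=4,interpolation=cv2.INTER_CUBIC)
cv2.imwrite('pics/c2.png',np.hstack([a,b]))"
```

```text
t 6.55 pos [ 0.3563 -0.2666  0.1315] rot [ 3.142 -0.014 -0.   ] F [-0.7  0.2 -1.5] g 0.359 11.99964591069147
travel [-0.0005  0.0009  0.0815] turns [[np.float64(0.0), np.float64(0.0), np.float64(0.3)], [np.float64(-0.0), np.float64(0.0), np.float64(-179.7)]]
```

View pics/c2.png

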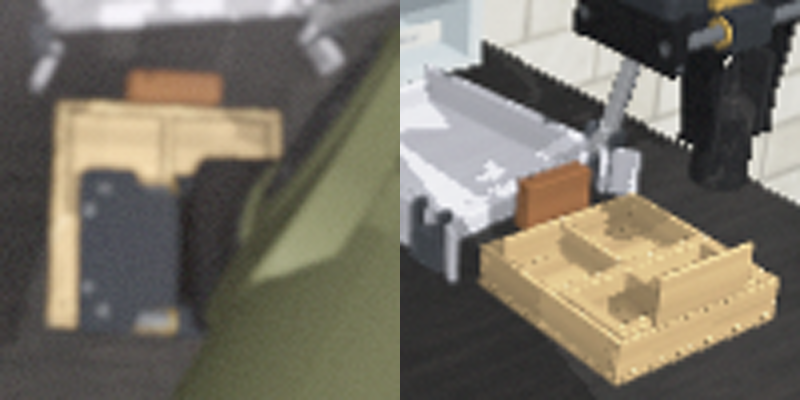

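Left: crate unmoved with the gripper over its rear right cell. Right: the bottle hangs upright in the fingers. I'll lower it.

Call:
{"method": "step_arm", "body": {"commands": [{"travel":[0,0.001,0.03],"turn":[0,0,0]},{"travel":[0,0.001,0.05],"turn":[0,0,0]},{"travel":[0,0.001,0.065],"turn":[0,0,0]},{"travel":[0,0.001,0.075],"turn":[0,0,0]},{"travel":[0,0.001,0.075],"turn":[0,0,0]}]}}

```text
time: 7.15
position: [0.3556, -0.2671, 0.0554]
tool_rot: [-3.139, 0.015, 0.002]
ft_force: [-0.1, 0.0, -0.8]
grip_width: 0.364
grip_force: 12.0
```

Call:
{"method": "step_arm", "body": {"commands": [{"travel":[0,0,0.004],"turn":[0,0,0]},{"travel":[0,0,0.008],"turn":[0,0,0]},{"travel":[0,0,0.008],"turn":[0,0,0]},{"travel":[0,0,0.008],"turn":[0,0,0]}]}}

```text
time: 7.55
position: [0.3565, -0.268, 0.0488]
tool_rot: [3.141, -0.016, 0.0]
ft_force: [-1.1, 0.6, -0.8]
grip_width: 0.362
grip_force: 12.0
```

Call:
{"method": "step_arm", "body": {"commands": [{"travel":[0,0,0.002],"turn":[0,0,0]},{"travel":[0,0,0.003],"turn":[0,0,0]},{"travel":[0,0,0.003],"turn":[0,0,0]}]}}

```text
time: 7.85
position: [0.3564, -0.2679, 0.0456]
tool_rot: [3.141, -0.016, 0.0]
ft_force: [0.1, 0.0, -0.9]
grip_width: 0.366
grip_force: 12.0
```

Call:
{"method": "step_arm", "body": {"commands": [{"travel":[0,0,0],"turn":[0,0,0]},{"travel":[0,0,0],"turn":[0,0,0]},{"travel":[0,0,0],"turn":[0,0,0]},{"travel":[0,0,-0.04],"turn":[0,0,0]},{"travel":[0,0,-0.09],"turn":[0,0,0]}], "gripper": 0.7}}

```text
time: 8.35
position: [0.3548, -0.2663, 0.1347]
tool_rot: [-3.137, 0.015, 0.005]
ft_force: [-0.3, -1.1, 0.3]
grip_width: 0.676
grip_force: 0.0
```

```bash
python3 -c "
from h import *
st(); to(.5,-.10,.15)
to(.5555,-.0195,.15,-36)"
```

```text
t 8.35 pos [ 0.3548 -0.2663  0.1347] rot [-3.137  0.015  0.005] F [-0.3 -1.1  0.3] g 0.676 0.0
travel [ 0.1435 -0.1678 -0.0149] 
travel [ 0.1982 -0.2488 -0.0147] turns [[np.float64(-0.3), np.float64(0.0), np.float64(-54.6)], [np.float64(0.0), np.float64(0.4), np.float64(125.4)]]
```

Call:
{"method": "step_arm", "body": {"commands": [{"travel":[0.03,-0.04,-0.02],"turn":[0,0,-8]},{"travel":[0.06,-0.08,-0.02],"turn":[0,0,-16]},{"travel":[0.09,-0.115,-0.02],"turn":[0,0,-24]},{"travel":[0.12,-0.15,-0.02],"turn":[0,0,-32]},{"travel":[0.15,-0.19,-0.02],"turn":[0,0,-40]}], "gripper": 0.75}}

```text
time: 8.85
position: [0.5094, -0.0789, 0.156]
tool_rot: [2.954, 1.064, 0.001]
ft_force: [-0.5, -0.3, -0.9]
grip_width: 0.749
grip_force: 0.0
```

```bash
python3 -c "
from h import *
st(); to(.5555,-.0195,.041,-36)
snap('top','t3.png'); im=cv2.imread('pics/t3.png');hsv=cv2.cvtColor(im,cv2.COLOR_BGR2HSV)
w=((hsv[:,:,1]<40)&(hsv[:,:,2]>170)).astype(np.uint8);w[:,:235]=0;w[:,310:]=0;w[:130]=0;w[200:]=0
k,l,s,c=cv2.connectedComponentsWithStats(w)
for i in range(1,k):
    if s[i,4]>40: print(s[i],onz('top',*c[i],.045).round(4))
cv2.imwrite('pics/c3.png',cv2.resize(im[130:300,210:440],None,fx=3.4,fy=3.4,interpolation=cv2.INTER_CUBIC))
"
```

```text
t 8.85 pos [ 0.5094 -0.0789  0.156 ] rot [2.954e+00 1.064e+00 1.000e-03] F [-0.5 -0.3 -0.9] g 0.749 0.0
travel [ 0.0734 -0.0165  0.115 ] turns [[np.float64(0.1), np.float64(0.0), np.float64(-14.4)], [np.float64(0.0), np.float64(-0.2), np.float64(165.6)]]
[248 144  19  22 307] [0.6076 0.0506 0.045 ]
```

View pics/c3.png

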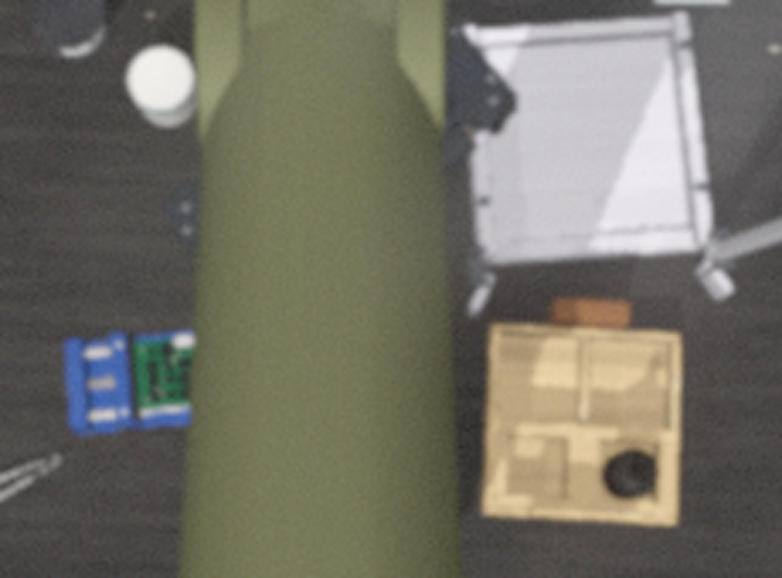

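The bottle stands in the rear right cell (630,473 in the crop) and the crate has not moved; jar A is unchanged, while the arm hides jar B from above. I'll check B in the scene view by numbers and go over it.

Call:
{"method": "step_arm", "body": {"commands": [{"travel":[0.073,-0.016,0.02],"turn":[0,0,-8]},{"travel":[0.073,-0.016,0.05],"turn":[0,0,-14.4]},{"travel":[0.073,-0.016,0.05],"turn":[0,0,-14.4]}]}}

```text
time: 9.2
position: [0.5526, -0.016, 0.1008]
tool_rot: [-2.788, -1.428, 0.006]
ft_force: [0.1, 0.6, -0.7]
grip_width: 0.753
grip_force: 0.0
```

```bash
python3 -c "
from h import *
st(); to(.5555,-.0195,.041,-36)
snap('scene','s3.png');a=cv2.imread('pics/s3.png');b=cv2.imread('pics/scene0.png')
for im in(a,b):
  hsv=cv2.cvtColor(im,cv2.COLOR_BGR2HSV);w=((hsv[:,:,1]<40)&(hsv[:,:,2]>150)).astype(np.uint8);m=np.zeros_like(w);m[205:240,240:310]=w[205:240,240:310]
  k,l,s,c=cv2.connectedComponentsWithStats(m)
  print([(s[i].tolist(),c[i].round(1)) for i in range(1,k) if s[i,4]>30])
"
```

```text
t 9.2 pos [ 0.5526 -0.016   0.1008] rot [-2.788 -1.428  0.006] F [ 0.1  0.6 -0.7] g 0.753 0.0
travel [-0.0012  0.005   0.0597] turns [[np.float64(-0.6), np.float64(-0.1), np.float64(0.2)], [np.float64(0.1), np.float64(-0.9), np.float64(-179.7)]]
[([247, 210, 18, 11, 145], array([255.4, 214.7])), ([283, 211, 18, 24, 330], array([291.5, 222.5])), ([249, 219, 17, 15, 185], array([256.9, 227. ]))]
[([247, 210, 18, 11, 143], array([255.5, 214.6])), ([283, 211, 17, 11, 143], array([291.1, 215.6])), ([258, 219, 8, 12, 50], array([261.8, 224.7])), ([285, 221, 15, 14, 172], array([292.1, 228.1])), ([249, 222, 7, 11, 54], array([251.8, 226. ]))]
```

Call:
{"method": "step_arm", "body": {"commands": [{"travel":[0,0,0.03],"turn":[0,0,0]},{"travel":[0,0,0.05],"turn":[0,0,0]},{"travel":[0,0,0.064],"turn":[0,0,0]},{"travel":[0,0,0.064],"turn":[0,0,0]}]}}

```text
time: 9.65
position: [0.5534, -0.0222, 0.0408]
tool_rot: [-2.803, -1.418, 0.004]
ft_force: [-1.3, 0.9, 0.4]
grip_width: 0.749
grip_force: 0.0
```

Call:
{"method": "step_arm", "body": {"commands": [{"travel":[0,0,0],"turn":[0,0,0]},{"travel":[0,0,0],"turn":[0,0,0]},{"travel":[0,0,0],"turn":[0,0,0]},{"travel":[0,0,0],"turn":[0,0,0]}], "gripper": 0.3}}

```text
time: 10.05
position: [0.5553, -0.0209, 0.0425]
tool_rot: [2.8, 1.421, 0.002]
ft_force: [-0.3, -1.2, 3.0]
grip_width: 0.488
grip_force: 12.0
```

```bash
python3 -c "
from h import *
st()"
```

```text
t 10.05 pos [ 0.5553 -0.0209  0.0425] rot [2.800e+00 1.421e+00 2.000e-03] F [-0.3 -1.2  3. ] g 0.488 12.001227289438248
```

```bash
python3 -c "
from h import *
to(.4167,-.2685,.15,-46)"
```

```text
travel [-0.2816  0.0346 -0.1076] turns [[np.float64(0.1), np.float64(-0.0), np.float64(9.8)], [np.float64(0.1), np.float64(0.2), np.float64(-170.2)]]
```

Call:
{"method": "step_arm", "body": {"commands": [{"travel":[0,0,-0.05],"turn":[0,0,0]},{"travel":[0,0,-0.1],"turn":[0,0,0]},{"travel":[0,0,-0.11],"turn":[0,0,0]}]}}

```text
time: 10.35
position: [0.5579, -0.0197, 0.1572]
tool_rot: [2.797, 1.42, 0.012]
ft_force: [1.4, 0.4, 0.4]
grip_width: 0.491
grip_force: 12.0
```

Call:
{"method": "step_arm", "body": {"commands": [{"travel":[-0.24,0.03,0],"turn":[0,0,5]},{"travel":[-0.24,0.03,0],"turn":[0,0,9.8]},{"travel":[-0.24,0.03,0],"turn":[0,0,9.8]},{"travel":[-0.24,0.03,0],"turn":[0,0,9.8]},{"travel":[-0.24,0.03,0],"turn":[0,0,9.8]}]}}

```text
time: 10.85
position: [0.4348, -0.2345, 0.1512]
tool_rot: [2.913, 1.174, -0.002]
ft_force: [0.5, 0.2, -1.1]
grip_width: 0.49
grip_force: 12.0
```

```bash
python3 -c "
from h import *
st();to(.4167,-.2685,.075,-46)
snap('scene','s4.png');snap('top','t4.png')
a=cv2.imread('pics/s4.png')[190:260,360:450].astype(int);b=cv2.imread('pics/scene0.png')[190:260,360:450].astype(int)
print(np.abs(a-b).mean(axis=2)[35:].mean())
# crate rear-left/near corner in scene & left edge in top
t=cv2.imread('pics/t4.png').astype(int);t0=cv2.imread('pics/top0.png').astype(int)
print(np.abs(t-t0).mean(axis=2)[215:292,345:415].mean(axis=0).round()[::6])"
```

```text
t 10.85 pos [ 0.4348 -0.2345  0.1512] rot [ 2.913e+00  1.174e+00 -2.000e-03] F [ 0.5  0.2 -1.1] g 0.49 12.001410126686096
travel [-0.0365  0.0119  0.0763] turns [[np.float64(0.0), np.float64(0.1), np.float64(-0.1)], [np.float64(0.2), np.float64(-0.0), np.float64(179.9)]]
9.063809523809525
[ 5.  5. 35. 42. 73. 80. 79. 63. 62. 62. 62. 30.]
```

Call:
{"method": "step_arm", "body": {"commands": [{"travel":[-0.036,0.012,0],"turn":[0,0,0]},{"travel":[-0.036,0.012,0.04],"turn":[0,0,0]},{"travel":[-0.036,0.012,0.07],"turn":[0,0,0]},{"travel":[-0.036,0.012,0.09],"turn":[0,0,0]},{"travel":[-0.036,0.012,0.1],"turn":[0,0,0]}]}}

```text
time: 11.45
position: [0.4184, -0.2648, 0.0495]
tool_rot: [-2.91, -1.177, 0.002]
ft_force: [-0.0, -0.2, 0.3]
grip_width: 0.491
grip_force: 12.0
```

Call:
{"method": "step_arm", "body": {"commands": [{"travel":[0,0,0.002],"turn":[0,0,0]},{"travel":[0,0,0.005],"turn":[0,0,0]},{"travel":[0,0,0.005],"turn":[0,0,0]},{"travel":[0,0,0.005],"turn":[0,0,0]}]}}

```text
time: 11.85
position: [0.42, -0.2659, 0.0473]
tool_rot: [2.911, 1.177, 0.001]
ft_force: [-0.3, -0.6, -0.9]
grip_width: 0.487
grip_force: 12.0
```

Call:
{"method": "step_arm", "body": {"commands": [{"travel":[0,0,0],"turn":[0,0,0]},{"travel":[0,0,0],"turn":[0,0,0]},{"travel":[0,0,0],"turn":[0,0,0]},{"travel":[0,0,-0.04],"turn":[0,0,0]},{"travel":[0,0,-0.09],"turn":[0,0,0]}], "gripper": 0.65}}

```text
time: 12.35
position: [0.4179, -0.2645, 0.1358]
tool_rot: [-2.908, -1.176, 0.002]
ft_force: [0.7, -1.1, 0.5]
grip_width: 0.647
grip_force: 0.0
```

```bash
python3 -c "
from h import *
st();to(.607,.0505,.15,-36)"
```

```text
t 12.35 pos [ 0.4179 -0.2645  0.1358] rot [-2.908e+00 -1.176e+00  2.000e-03] F [ 0.7 -1.1  0.5] g 0.647 0.0
travel [ 0.3549 -0.0951 -0.0134] turns [[np.float64(-0.3), np.float64(-0.1), np.float64(-10.0)], [np.float64(-0.1), np.float64(0.4), np.float64(170.0)]]
```

Call:
{"method": "step_arm", "body": {"commands": [{"travel":[0.24,-0.064,-0.02],"turn":[0,0,-5]},{"travel":[0.24,-0.064,-0.02],"turn":[0,0,-10]},{"travel":[0.24,-0.064,-0.02],"turn":[0,0,-10]},{"travel":[0.24,-0.064,-0.02],"turn":[0,0,-10]},{"travel":[0.24,-0.064,-0.02],"turn":[0,0,-10]}], "gripper": 0.72}}

```text
time: 12.85
position: [0.5485, -0.0516, 0.157]
tool_rot: [2.799, 1.425, 0.0]
ft_force: [0.6, 0.4, 0.5]
grip_width: 0.724
grip_force: 0.0
```

```bash
python3 -c "
from h import *
st();to(.607,.0505,.10,-36)
snap('top','t5.png'); im=cv2.imread('pics/t5.png');hsv=cv2.cvtColor(im,cv2.COLOR_BGR2HSV)
w=((hsv[:,:,1]<40)&(hsv[:,:,2]>170)).astype(np.uint8);m=np.zeros_like(w);m[120:200,225:320]=w[120:200,225:320]
k,l,s,c=cv2.connectedComponentsWithStats(m)
for i in range(1,k):
    if s[i,4]>40: print(s[i],onz('top',*c[i],.045).round(4))
cv2.imwrite('pics/c5.png',cv2.resize(im[110:300,210:440],None,fx=3,fy=3,interpolation=cv2.INTER_CUBIC))"
```

```text
t 12.85 pos [ 0.5485 -0.0516  0.157 ] rot [2.799 1.425 0.   ] F [0.6 0.4 0.5] g 0.724 0.0
travel [ 0.117  -0.0128  0.057 ] turns [[np.float64(0.1), np.float64(0.0), np.float64(-0.0)], [np.float64(0.0), np.float64(-0.1), np.float64(180.0)]]
[248 144  13  22 194] [0.6069 0.0571 0.045 ]
```

View pics/c5.png

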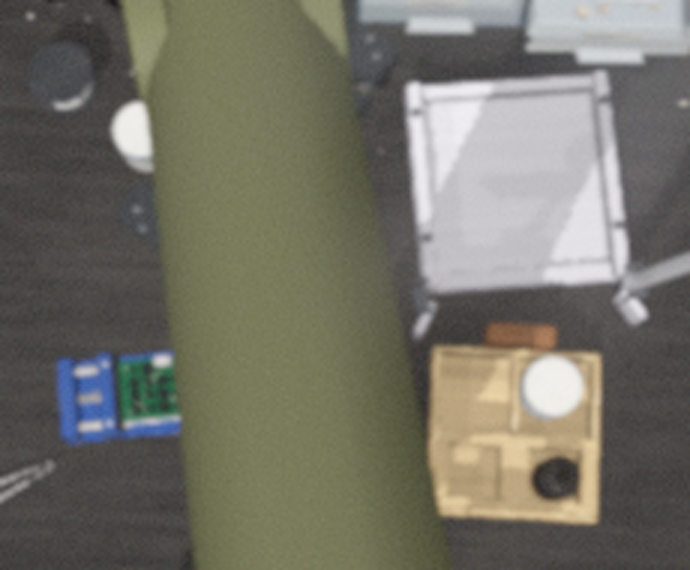

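Jar B stands in the leading right cell (552,387) and the bottle in the rear right (556,478). Jar A (132,135) keeps its left edge at x=248 px, so it has not moved. Going on to jar A.

Call:
{"method": "step_arm", "body": {"commands": [{"travel":[0.117,-0.013,0],"turn":[0,0,0]},{"travel":[0.117,-0.013,0.02],"turn":[0,0,0]},{"travel":[0.117,-0.013,0.05],"turn":[0,0,0]},{"travel":[0.117,-0.013,0.055],"turn":[0,0,0]},{"travel":[0.117,-0.013,0.055],"turn":[0,0,0]}]}}

```text
time: 13.4
position: [0.6048, 0.0493, 0.1002]
tool_rot: [-2.797, -1.427, 0.004]
ft_force: [0.3, -0.1, -0.5]
grip_width: 0.719
grip_force: 0.0
```

```bash
python3 -c "
from h import *
st();to(.607,.0505,.041,-36)"
```

```text
t 13.4 pos [0.6048 0.0493 0.1002] rot [-2.797 -1.427  0.004] F [ 0.3 -0.1 -0.5] g 0.719 0.0
travel [0.0024 0.0013 0.0591] turns [[np.float64(-0.1), np.float64(0.1), np.float64(0.1)], [np.float64(-0.2), np.float64(-0.2), np.float64(-179.9)]]
```

Call:
{"method": "step_arm", "body": {"commands": [{"travel":[0.001,0,0.03],"turn":[0,0,0]},{"travel":[0.001,0,0.05],"turn":[0,0,0]},{"travel":[0.001,0,0.06],"turn":[0,0,0]},{"travel":[0.001,0,0.06],"turn":[0,0,0]}]}}

```text
time: 13.8
position: [0.6061, 0.0483, 0.0414]
tool_rot: [2.8, 1.423, -0.002]
ft_force: [-0.9, 0.5, 0.7]
grip_width: 0.718
grip_force: 0.0
```

Call:
{"method": "step_arm", "body": {"commands": [{"travel":[0,0,0],"turn":[0,0,0]},{"travel":[0,0,0],"turn":[0,0,0]},{"travel":[0,0,0],"turn":[0,0,0]},{"travel":[0,0,0],"turn":[0,0,0]}], "gripper": 0.3}}

```text
time: 14.2
position: [0.6073, 0.0501, 0.0426]
tool_rot: [2.798, 1.426, 0.002]
ft_force: [0.1, 0.1, 2.8]
grip_width: 0.492
grip_force: 12.0
```

Call:
{"method": "step_arm", "body": {"commands": [{"travel":[0,0,-0.05],"turn":[0,0,0]},{"travel":[0,0,-0.1],"turn":[0,0,0]},{"travel":[0,0,-0.11],"turn":[0,0,0]}]}}

```text
time: 14.5
position: [0.6095, 0.0518, 0.1576]
tool_rot: [2.796, 1.426, 0.013]
ft_force: [0.4, -0.3, -0.2]
grip_width: 0.491
grip_force: 12.0
```

```bash
python3 -c "
from h import *
st();to(.4176,-.2085,.155,44);to(.51,-.10,.155,0)"
```

```text
t 14.5 pos [0.6095 0.0518 0.1576] rot [2.796 1.426 0.013] F [ 0.4 -0.3 -0.2] g 0.491 11.99967160820961
travel [-0.3234 -0.0025  0.0007] turns [[np.float64(0.6), np.float64(-0.0), np.float64(-80.0)], [np.float64(-0.0), np.float64(-0.6), np.float64(100.0)]]
travel [-0.1813  0.0086  0.0016] turns [[np.float64(0.5), np.float64(-0.2), np.float64(-36.0)], [np.float64(-0.3), np.float64(-0.6), np.float64(144.0)]]
```

Call:
{"method": "step_arm", "body": {"commands": [{"travel":[-0.04,0,0],"turn":[0,0,-8]},{"travel":[-0.08,0,0],"turn":[0,0,-16]},{"travel":[-0.12,0,0],"turn":[0,0,-24]},{"travel":[-0.16,0,0],"turn":[0,0,-32]},{"travel":[-0.2,0,0],"turn":[0,0,-40]}]}}

```text
time: 15.0
position: [0.489, -0.1108, 0.1511]
tool_rot: [-2.146, -2.294, 0.001]
ft_force: [1.2, -0.8, -0.5]
grip_width: 0.489
grip_force: 12.0
```

```bash
python3 -c "
from h import *
st();to(.4176,-.2085,.155,44)"
```

```text
t 15.0 pos [ 0.489  -0.1108  0.1511] rot [-2.146e+00 -2.294e+00  1.000e-03] F [ 1.2 -0.8 -0.5] g 0.489 11.999220997095108
travel [-0.0927 -0.0778 -0.0038] turns [[np.float64(-0.1), np.float64(0.0), np.float64(-40.2)], [np.float64(0.0), np.float64(0.1), np.float64(139.8)]]
```

Call:
{"method": "step_arm", "body": {"commands": [{"travel":[-0.02,-0.016,0],"turn":[0,0,-8]},{"travel":[-0.04,-0.032,0],"turn":[0,0,-16]},{"travel":[-0.06,-0.048,0],"turn":[0,0,-24]},{"travel":[-0.08,-0.064,0],"turn":[0,0,-32]},{"travel":[-0.093,-0.078,0],"turn":[0,0,-40]}]}}

```text
time: 15.5
position: [0.4171, -0.2085, 0.1513]
tool_rot: [-1.233, -2.889, 0.001]
ft_force: [0.6, -0.0, -1.4]
grip_width: 0.492
grip_force: 12.0
```

Call:
{"method": "step_arm", "body": {"commands": [{"travel":[0,0,0.02],"turn":[0,0,0]},{"travel":[0,0,0.02],"turn":[0,0,0]}]}}

```text
time: 15.7
position: [0.416, -0.2074, 0.1298]
tool_rot: [-1.242, -2.882, -0.0]
ft_force: [-0.2, 0.6, -1.3]
grip_width: 0.488
grip_force: 12.0
```

```bash
python3 -c "
from h import *
st();to(.4176,-.2085,.05,44)
snap('top','t6.png');snap('scene','s6.png');im=cv2.imread('pics/t6.png');b=cv2.imread('pics/s6.png')
a=cv2.resize(im[200:300,340:440],None,fx=4,fy=4,interpolation=cv2.INTER_CUBIC); b=cv2.resize(b[160:260,350:450],None,fx=4,fy=4,interpolation=cv2.INTER_CUBIC)
cv2.imwrite('pics/c6.png',np.hstack([a,b]))"
```

```text
t 15.7 pos [ 0.416  -0.2074  0.1298] rot [-1.242 -2.882 -0.   ] F [-0.2  0.6 -1.3] g 0.488 11.999727487564087
travel [-0.0022  0.0005  0.0798] turns [[np.float64(-0.1), np.float64(-0.2), np.float64(-0.6)], [np.float64(-0.3), np.float64(0.1), np.float64(179.4)]]
```

View pics/c6.png

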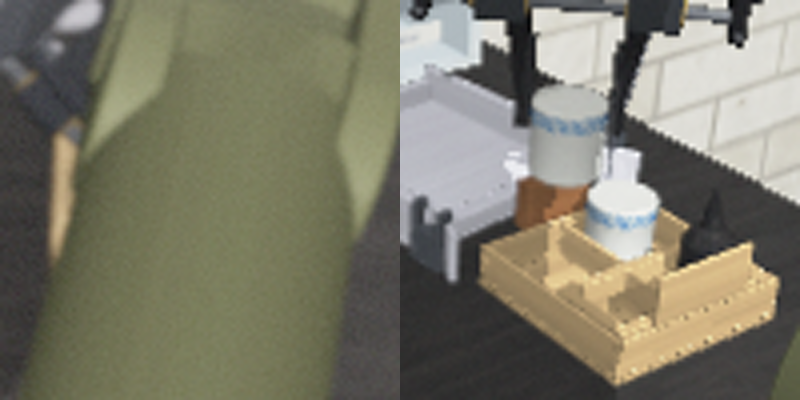

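Scene view (right half): the crate corner is still at (615,383) as before, jar B and the bottle stand in their cells, and jar A hangs above the leading left cell. Lowering.

Call:
{"method": "step_arm", "body": {"commands": [{"travel":[-0.001,0,0.03],"turn":[0,0,0]},{"travel":[-0.001,0,0.055],"turn":[0,0,0]},{"travel":[-0.001,0,0.075],"turn":[0,0,0]},{"travel":[-0.001,0,0.083],"turn":[0,0,0]},{"travel":[-0.001,0,0.083],"turn":[0,0,0]}]}}

```text
time: 16.3
position: [0.4193, -0.2068, 0.0485]
tool_rot: [-1.237, -2.887, -0.002]
ft_force: [0.2, -0.8, 0.5]
grip_width: 0.49
grip_force: 12.0
```

Call:
{"method": "step_arm", "body": {"commands": [{"travel":[0,0,0],"turn":[0,0,0]},{"travel":[0,0,0],"turn":[0,0,0]}]}}

```text
time: 16.5
position: [0.42, -0.2083, 0.0498]
tool_rot: [1.239, 2.884, -0.001]
ft_force: [-0.2, 0.6, -1.0]
grip_width: 0.489
grip_force: 12.0
```

Call:
{"method": "step_arm", "body": {"commands": [{"travel":[0,0,0.003],"turn":[0,0,0]},{"travel":[0,0,0.003],"turn":[0,0,0]}]}}

```text
time: 16.7
position: [0.4199, -0.2087, 0.0465]
tool_rot: [1.24, 2.884, -0.001]
ft_force: [-0.1, -0.6, 4.1]
grip_width: 0.49
grip_force: 12.0
```

Call:
{"method": "step_arm", "body": {"commands": [{"travel":[0,0,0],"turn":[0,0,0]},{"travel":[0,0,0],"turn":[0,0,0]},{"travel":[0,0,0],"turn":[0,0,0]},{"travel":[0,0,-0.04],"turn":[0,0,0]},{"travel":[0,0,-0.09],"turn":[0,0,0]}], "gripper": 0.62}}

```text
time: 17.2
position: [0.4174, -0.2066, 0.1349]
tool_rot: [-1.237, -2.883, -0.006]
ft_force: [-0.3, -1.9, 1.0]
grip_width: 0.616
grip_force: 0.0
```

```bash
python3 -c "
from h import *
st();to(.5,0,.2)"
```

```text
t 17.2 pos [ 0.4174 -0.2066  0.1349] rot [-1.237 -2.883 -0.006] F [-0.3 -1.9  1. ] g 0.616 0.0
travel [ 0.0931  0.2023 -0.0642]
```

Call:
{"method": "step_arm", "body": {"commands": [{"travel":[0.09,0.2,-0.06],"turn":[0,0,0]},{"travel":[0.09,0.2,-0.06],"turn":[0,0,0]},{"travel":[0.09,0.2,-0.06],"turn":[0,0,0]},{"travel":[0.09,0.2,-0.06],"turn":[0,0,0]},{"travel":[0.09,0.2,-0.06],"turn":[0,0,0]}], "gripper": 0.9}}

```text
time: 17.7
position: [0.5032, -0.0007, 0.1969]
tool_rot: [1.234, 2.887, 0.002]
ft_force: [-0.4, -0.2, 0.1]
grip_width: 0.882
grip_force: 0.0
```

```bash
python3 -c "
from h import *
st()
snap('top','t7.png'); im=cv2.imread('pics/t7.png')
cv2.imwrite('pics/c7.png',cv2.resize(im[120:298,335:485],None,fx=3.3,fy=3.3,interpolation=cv2.INTER_CUBIC))"
```

```text
t 17.7 pos [ 0.5032 -0.0007  0.1969] rot [1.234e+00 2.887e+00 2.000e-03] F [-0.4 -0.2  0.1] g 0.882 0.0
```

View pics/c7.png

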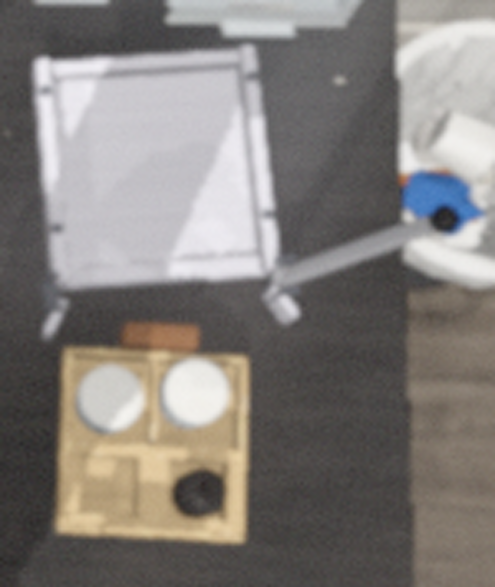

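All three stand in their cells: jars at (111,397) and (197,391), bottle (199,492). Block is at (160,335), threshold front edge from about (60,289) to (275,277), flare tips (50,335) and (290,315).

Run:
```python
from h import *
C=lambda x,y:(335+x/3.3-.35,120+y/3.3-.35)
w=lambda x,y,z:onz("top",*C(x,y),z)[:2]
o,y,r=fit([(.062,.062),(.062,-.062),(-.062,-.062),(-.062,.062)],[w(64,347,.028),w(248,355,.028),w(246,543,.028),w(57,536,.028)]);print("crate",o.round(4),y.round(2),(r*1e3).round(1))
print("block top ends",w(122,334,.056).round(4),w(200,336,.056).round(4), "exp",loc(o,y,(.07,.025)).round(4),loc(o,y,(.07,-.025)).round(4))
print("thr",w(60,289,.016).round(4),w(275,277,.016).round(4))
L=[w(42,62,.034),w(54,285,.034)];R=[w(250,50,.034),w(270,272,.034)]
for a,b in(L,R): d=a-b;print("rail",a.round(4),b.round(4),np.degrees(np.arctan2(d[1],d[0])).round(2))
D=np.array([.590,-.239]);
for yw in(4.8,):
  print("thr c",loc(D,yw,(-.083,0)),"hinge",loc(D,yw,(-.09,-.08)))
  for X in [(.0775,.074,.034),(.0775,-.074,.034),(-.083,.068,.016),(-.083,-.068,.016),(-.117,.0,.034),(-.117,.08,.034),(-.117,-.08,.034)]:
    q=loc(D,yw,X[:2]);u=proj("top",[*q,X[2]]);print(X,((u-[335-.35,120-.35])*3.3).round(0))
  for X in [(-.117,.08,.034),(-.09,-.08,.03),(.07,.074,.034)]:
    q=loc(D,yw,X[:2]);u=proj("scene",[*q,X[2]]);print("scene crop sc.png",((u-[225-.36,120-.36])*3.5).round(0))
to(.457,-.239,.12,-90.84)
```

```text
crate [ 0.3872 -0.2381] -0.85 [1.7 2.2 1.3 2.6]
block top ends [ 0.4574 -0.213 ] [ 0.4577 -0.2651] exp [ 0.4576 -0.2141] [ 0.4568 -0.2641]
thr [ 0.4942 -0.1737] [ 0.5073 -0.324 ]
rail [ 0.654  -0.1571] [ 0.4935 -0.1684] 4.01
rail [ 0.6674 -0.3045] [ 0.5072 -0.3169] 4.41
thr c [ 0.50729109 -0.24594526] hinge [ 0.50700987 -0.32625043]
(0.0775, 0.074, 0.034) [45. 53.]
(0.0775, -0.074, 0.034) [252.  42.]
(-0.083, 0.068, 0.016) [ 67. 279.]
(-0.083, -0.068, 0.016) [260. 269.]
(-0.117, 0.0, 0.034) [171. 317.]
(-0.117, 0.08, 0.034) [ 54. 324.]
(-0.117, -0.08, 0.034) [287. 311.]
scene crop sc.png [485. 341.]
scene crop sc.png [612. 266.]
scene crop sc.png [331. 245.]
travel [-0.1413 -0.2028  0.0768] turns [[np.float64(0.2), np.float64(-0.4), np.float64(134.8)], [np.float64(0.3), np.float64(0.2), np.float64(-45.2)]]
```

Call:
{"method": "step_arm", "body": {"commands": [{"travel":[-0.03,-0.04,0.01],"turn":[0,0,8]},{"travel":[-0.06,-0.08,0.02],"turn":[0,0,16]},{"travel":[-0.085,-0.12,0.03],"turn":[0,0,24]},{"travel":[-0.115,-0.16,0.04],"turn":[0,0,32]},{"travel":[-0.141,-0.203,0.04],"turn":[0,0,40]}]}}

```text
time: 18.25
position: [0.4506, -0.2473, 0.1542]
tool_rot: [-2.158, -2.281, 0.001]
ft_force: [0.8, -0.4, -0.3]
grip_width: 0.9
grip_force: 0.0
```

Call:
{"method": "step_arm", "body": {"commands": [{"travel":[0,0,0],"turn":[0,0,8]},{"travel":[0,0,0],"turn":[0,0,16]},{"travel":[0,0,0],"turn":[0,0,24]},{"travel":[0,0,0],"turn":[0,0,32]},{"travel":[0,0,0],"turn":[0,0,40]}]}}

```text
time: 18.75
position: [0.4518, -0.2458, 0.1553]
tool_rot: [-2.809, -1.405, 0.0]
ft_force: [-1.2, 0.3, -0.2]
grip_width: 0.899
grip_force: 0.0
```

Call:
{"method": "step_arm", "body": {"commands": [{"travel":[0,0,0],"turn":[0,0,8]},{"travel":[0,0,0],"turn":[0,0,16]},{"travel":[0,0,0],"turn":[0,0,24]},{"travel":[0,0,0],"turn":[0,0,32]},{"travel":[0,0,0],"turn":[0,0,40]}]}}

```text
time: 19.25
position: [0.4518, -0.2457, 0.1553]
tool_rot: [-3.12, -0.36, 0.001]
ft_force: [0.4, -0.3, -0.1]
grip_width: 0.897
grip_force: 0.0
```

Call:
{"method": "step_arm", "body": {"commands": [{"travel":[0,0,0],"turn":[0,0,8]},{"travel":[0,0,0],"turn":[0,0,15]},{"travel":[0,0,0],"turn":[0,0,15]}]}}

```text
time: 19.55
position: [0.4519, -0.2457, 0.1553]
tool_rot: [-3.141, 0.042, 0.001]
ft_force: [0.1, -0.5, 0.4]
grip_width: 0.899
grip_force: 0.0
```

```bash
python3 -c "
from h import *
s=st();print(np.round(s['joint_positions'],2));to(.4572,-.239,.042,-90.84)"
```

```text
t 19.55 pos [ 0.4519 -0.2457  0.1553] rot [-3.141e+00  4.200e-02  1.000e-03] F [ 0.1 -0.5  0.4] g 0.899 0.0
[ 1.24  0.17 -0.85  1.86  0.14  1.17 -1.26]
travel [ 0.0052 -0.0069  0.1133] turns [[np.float64(-0.0), np.float64(0.0), np.float64(-0.7)], [np.float64(0.0), np.float64(0.0), np.float64(179.3)]]
```

Call:
{"method": "step_arm", "body": {"commands": [{"travel":[0.005,-0.007,0.03],"turn":[0,0,-0.7]},{"travel":[0.005,-0.007,0.06],"turn":[0,0,-0.7]},{"travel":[0.005,-0.007,0.09],"turn":[0,0,-0.7]},{"travel":[0.005,-0.007,0.113],"turn":[0,0,-0.7]},{"travel":[0.005,-0.007,0.113],"turn":[0,0,-0.7]}]}}

```text
time: 20.05
position: [0.4576, -0.2386, 0.0425]
tool_rot: [-3.141, 0.016, 0.002]
ft_force: [0.4, -0.3, 1.0]
grip_width: 0.901
grip_force: 0.2
```

Call:
{"method": "step_arm", "body": {"commands": [{"travel":[0,0,0],"turn":[0,0,0]},{"travel":[0,0,0],"turn":[0,0,0]},{"travel":[0,0,0],"turn":[0,0,0]},{"travel":[0,0,0],"turn":[0,0,0]},{"travel":[0,0,0],"turn":[0,0,0]}], "gripper": 0.4, "force": 35}}

```text
time: 20.55
position: [0.4573, -0.2389, 0.0426]
tool_rot: [3.141, -0.022, -0.0]
ft_force: [-0.7, -0.6, -0.9]
grip_width: 0.573
grip_force: 35.0
```

```bash
python3 -c "
from h import *
s=st();D=np.array([.587,-.239]);
for z in(-.195,-.10,-.05): q=loc(D,4.5,(z+.07,0));print(z,q.round(4));to(*q,.068,-85.5)"
```

```text
t 20.55 pos [ 0.4573 -0.2389  0.0426] rot [ 3.141 -0.022 -0.   ] F [-0.7 -0.6 -0.9] g 0.573 34.980469699949026
-0.195 [ 0.4624 -0.2488]
travel [ 0.0052  0.0099 -0.0254] turns [[np.float64(0.0), np.float64(0.0), np.float64(-5.3)], [np.float64(0.0), np.float64(-0.0), np.float64(174.7)]]
-0.1 [ 0.5571 -0.2414]
travel [ 0.0998  0.0011 -0.0255] turns [[np.float64(0.0), np.float64(0.0), np.float64(-5.3)], [np.float64(0.0), np.float64(-0.0), np.float64(174.7)]]
-0.05 [ 0.6069 -0.2374]
travel [ 0.1496 -0.0035 -0.0255] turns [[np.float64(0.0), np.float64(0.0), np.float64(-5.3)], [np.float64(0.0), np.float64(-0.0), np.float64(174.7)]]
```

Call:
{"method": "step_arm", "body": {"commands": [{"travel":[0,0,-0.006],"turn":[0,0,0]},{"travel":[0,0,-0.012],"turn":[0,0,0]},{"travel":[0,0,-0.018],"turn":[0,0,0]},{"travel":[0,0,-0.024],"turn":[0,0,0]},{"travel":[0,0,-0.024],"turn":[0,0,0]}]}}

```text
time: 21.05
position: [0.4582, -0.239, 0.0676]
tool_rot: [3.141, -0.022, 0.003]
ft_force: [1.9, 1.0, -4.6]
grip_width: 0.572
grip_force: 35.0
```

Call:
{"method": "step_arm", "body": {"commands": [{"travel":[0.001,0.002,0],"turn":[0,0,-1.3]},{"travel":[0.002,0.004,0],"turn":[0,0,-2.6]},{"travel":[0.003,0.007,0],"turn":[0,0,-4]},{"travel":[0.005,0.01,0],"turn":[0,0,-5.3]},{"travel":[0.005,0.01,0],"turn":[0,0,-5.3]}]}}

```text
time: 21.55
position: [0.4624, -0.2498, 0.0666]
tool_rot: [3.139, 0.124, 0.0]
ft_force: [-0.9, -0.1, -3.2]
grip_width: 0.573
grip_force: 35.0
```

```bash
python3 -c "
from h import *
s=st();D=np.array([.587,-.239]);
for z in(-.195,-.12): q=loc(D,4.5,(z+.07,0));print(z,q.round(4));to(*q,.0665,-85.5)
snap('top','t8.png');snap('scene','s8.png');im=cv2.imread('pics/t8.png');b=cv2.imread('pics/s8.png')
a=cv2.resize(im[160:300,330:440],None,fx=3.5,fy=3.5,interpolation=cv2.INTER_CUBIC); b=cv2.resize(b[140:280,340:455],None,fx=3.5,fy=3.5,interpolation=cv2.INTER_CUBIC)
cv2.imwrite('pics/c8.png',np.hstack([a,b]))"
```

```text
t 21.55 pos [ 0.4624 -0.2498  0.0666] rot [3.139 0.124 0.   ] F [-0.9 -0.1 -3.2] g 0.573 34.99964648857713
-0.195 [ 0.4624 -0.2488]
travel [ 0.     -0.001   0.0001] turns [[np.float64(0.0), np.float64(-0.0), np.float64(0.0)], [np.float64(0.0), np.float64(0.0), np.float64(-180.0)]]
-0.12 [ 0.5372 -0.2429]
travel [ 0.075  -0.001   0.0001] turns [[np.float64(0.0), np.float64(-0.0), np.float64(0.0)], [np.float64(0.0), np.float64(0.0), np.float64(-180.0)]]
```

View pics/c8.png

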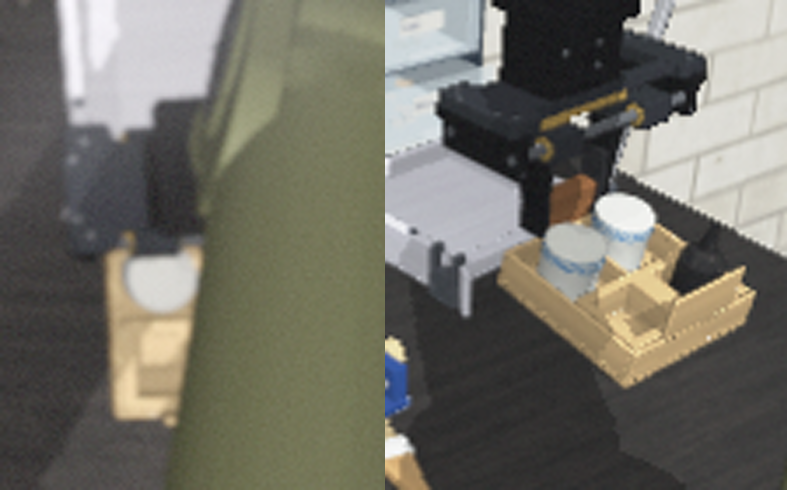

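The crate's leading end is raised, its rear edge is on the desk, and the contents stand. Sliding forward along the dock's axis.

Call:
{"method": "step_arm", "body": {"commands": [{"travel":[0.015,-0.001,0],"turn":[0,0,0]},{"travel":[0.03,-0.001,0],"turn":[0,0,0]},{"travel":[0.045,-0.001,0],"turn":[0,0,0]},{"travel":[0.06,-0.001,0],"turn":[0,0,0]},{"travel":[0.075,-0.001,0],"turn":[0,0,0]}]}}

```text
time: 22.15
position: [0.5367, -0.2425, 0.0662]
tool_rot: [3.139, 0.123, -0.003]
ft_force: [-1.3, -0.9, -3.2]
grip_width: 0.572
grip_force: 35.0
```

Call:
{"method": "step_arm", "body": {"commands": [{"travel":[0,0,0],"turn":[0,0,0]},{"travel":[0,0,0],"turn":[0,0,0]},{"travel":[0,0,0],"turn":[0,0,0]},{"travel":[0,0,0],"turn":[0,0,0]}]}}

```text
time: 22.55
position: [0.5371, -0.2422, 0.067]
tool_rot: [3.139, 0.123, 0.002]
ft_force: [3.7, -0.0, -2.9]
grip_width: 0.574
grip_force: 35.0
```

```bash
python3 -c "
from h import *
s=st();snap('scene','s9.png');b=cv2.imread('pics/s9.png')
cv2.imwrite('pics/c9.png',cv2.resize(b[140:270,320:460],None,fx=4,fy=4,interpolation=cv2.INTER_CUBIC))"
```

```text
t 22.55 pos [ 0.5371 -0.2422  0.067 ] rot [3.139e+00 1.230e-01 2.000e-03] F [ 3.7 -0.  -2.9] g 0.574 35.000022975727916
```

View pics/c9.png

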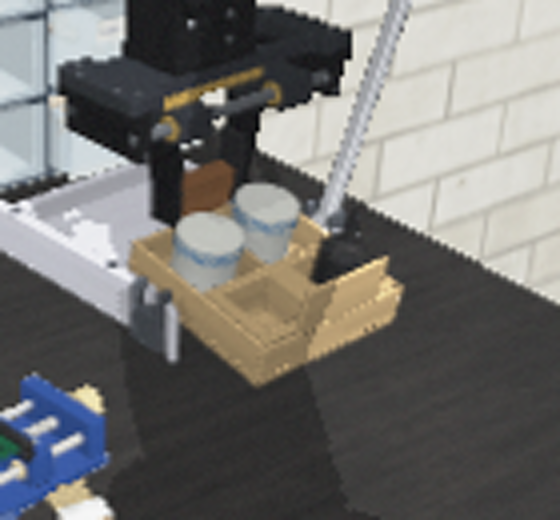

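Picture: the leading end is over the threshold, the rear on the desk and the contents upright. Next: over the tipping point, then nose down.

Call:
{"method": "step_arm", "body": {"commands": [{"travel":[0.008,0,-0.002],"turn":[0,0,0]},{"travel":[0.016,0,-0.004],"turn":[0,0,0]},{"travel":[0.025,0,-0.006],"turn":[0,0,0]},{"travel":[0.032,0,-0.005],"turn":[0,0,0]},{"travel":[0.04,0,-0.001],"turn":[0,0,0]}]}}

```text
time: 23.1
position: [0.576, -0.239, 0.0678]
tool_rot: [3.139, 0.123, -0.006]
ft_force: [-6.4, 0.2, 0.4]
grip_width: 0.569
grip_force: 35.0
```

Call:
{"method": "step_arm", "body": {"commands": [{"travel":[0.005,0,0.004],"turn":[0,0,0]},{"travel":[0.01,0,0.008],"turn":[0,0,0]},{"travel":[0.018,0,0.01],"turn":[0,0,0]},{"travel":[0.026,0,0.011],"turn":[0,0,0]},{"travel":[0.035,0,0.012],"turn":[0,0,0]}]}}

```text
time: 23.6
position: [0.6123, -0.2363, 0.0557]
tool_rot: [3.139, 0.123, -0.0]
ft_force: [-3.7, -0.7, -0.3]
grip_width: 0.572
grip_force: 35.0
```

Call:
{"method": "step_arm", "body": {"commands": [{"travel":[0,0,0],"turn":[0,0,0]},{"travel":[0,0,0],"turn":[0,0,0]}]}}

```text
time: 23.8
position: [0.614, -0.2358, 0.0564]
tool_rot: [3.139, 0.124, 0.007]
ft_force: [2.2, -0.7, 0.7]
grip_width: 0.571
grip_force: 35.0
```

Call:
{"method": "step_arm", "body": {"commands": [{"travel":[0,0,0.003],"turn":[0,0,0]},{"travel":[0,0,0.004],"turn":[0,0,0]}]}}

```text
time: 24.0
position: [0.615, -0.2357, 0.0534]
tool_rot: [3.138, 0.124, 0.012]
ft_force: [5.7, 0.0, 4.0]
grip_width: 0.575
grip_force: 36.7
```

Call:
{"method": "step_arm", "body": {"commands": [{"travel":[0,0,0],"turn":[0,0,0]},{"travel":[0,0,0],"turn":[0,0,0]},{"travel":[0,0,-0.03],"turn":[0,0,0]},{"travel":[0,0,-0.07],"turn":[0,0,0]},{"travel":[0,0,-0.11],"turn":[0,0,0]}], "gripper": 0.8}}

```text
time: 24.5
position: [0.6102, -0.2361, 0.1615]
tool_rot: [-3.138, -0.123, 0.005]
ft_force: [1.0, -0.6, -0.0]
grip_width: 0.794
grip_force: 0.0
```

Call:
{"method": "step_arm", "body": {"commands": [{"travel":[-0.05,0,0],"turn":[0,0,0]},{"travel":[-0.1,0,0],"turn":[0,0,0]},{"travel":[-0.14,0,0],"turn":[0,0,0]},{"travel":[-0.17,0,0],"turn":[0,0,0]},{"travel":[-0.17,0,0],"turn":[0,0,0]}], "gripper": 0.0}}

```text
time: 25.0
position: [0.437, -0.251, 0.1605]
tool_rot: [3.138, 0.115, -0.009]
ft_force: [0.3, -0.4, -0.3]
grip_width: 0.431
grip_force: 0.0
```

```bash
python3 -c "
from h import *
s=st();q=loc([.587,-.239],4.5,(-.145,0));to(*q,.045,-85.5);snap('scene','s10.png');b=cv2.imread('pics/s10.png')
snap('top','t10.png')
cv2.imwrite('pics/c10.png',cv2.resize(b[140:270,310:460],None,fx=4,fy=4,interpolation=cv2.INTER_CUBIC))"
```

```text
t 25.0 pos [ 0.437  -0.251   0.1605] rot [ 3.138  0.115 -0.009] F [ 0.3 -0.4 -0.3] g 0.431 0.0
travel [ 0.0062 -0.0003  0.1155] turns [[np.float64(0.1), np.float64(0.3), np.float64(-0.3)], [np.float64(0.5), np.float64(-0.1), np.float64(179.7)]]
```

View pics/c10.png

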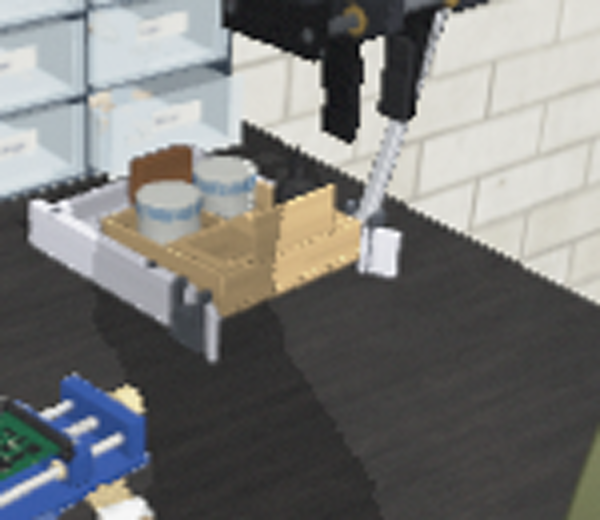

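The crate lies between the rails with its rear on the threshold and the contents standing. I'll descend behind the raised rear wall and push.

Call:
{"method": "step_arm", "body": {"commands": [{"travel":[0.005,0,0.04],"turn":[0,0,0]},{"travel":[0.005,0,0.08],"turn":[0,0,0]},{"travel":[0.005,0,0.115],"turn":[0,0,0]},{"travel":[0.005,0,0.115],"turn":[0,0,0]}]}}

```text
time: 25.5
position: [0.4451, -0.246, 0.0422]
tool_rot: [-3.131, -0.127, 0.009]
ft_force: [-0.1, 0.3, -0.2]
grip_width: 0.027
grip_force: 0.0
```

Call:
{"method": "step_arm", "body": {"commands": [{"travel":[0.012,0,0],"turn":[0,0,0]},{"travel":[0.024,0,0],"turn":[0,0,0]},{"travel":[0.034,0,0],"turn":[0,0,0]},{"travel":[0.044,0,0],"turn":[0,0,0]},{"travel":[0.052,0,0],"turn":[0,0,0]}]}}

```text
time: 26.0
position: [0.5001, -0.245, 0.0471]
tool_rot: [3.139, 0.123, 0.0]
ft_force: [-2.6, -0.4, -1.5]
grip_width: 0.002
grip_force: 1.5
```

```bash
python3 -c "
from h import *
s=st();q=loc([.587,-.239],4.5,(-.0715,0));to(*q,.045,-85.5)"
```

```text
t 26.0 pos [ 0.5001 -0.245   0.0471] rot [3.139 0.123 0.   ] F [-2.6 -0.4 -1.5] g 0.002 1.5491809941511292
travel [0.0156 0.0008 0.0021] turns [[np.float64(0.0), np.float64(-0.0), np.float64(-0.0)], [np.float64(-0.0), np.float64(-0.0), np.float64(180.0)]]
```

Call:
{"method": "step_arm", "body": {"commands": [{"travel":[0.004,0,0],"turn":[0,0,0]},{"travel":[0.008,0,0],"turn":[0,0,0]},{"travel":[0.011,0,0],"turn":[0,0,0]},{"travel":[0.014,0,0],"turn":[0,0,0]},{"travel":[0.014,0,0],"turn":[0,0,0]}]}}

```text
time: 26.5
position: [0.5134, -0.244, 0.0466]
tool_rot: [3.139, 0.123, 0.001]
ft_force: [-3.3, -1.1, -1.0]
grip_width: 0.005
grip_force: 1.0
```

Call:
{"method": "step_arm", "body": {"commands": [{"travel":[0.002,0,0],"turn":[0,0,0]},{"travel":[0.004,0,0],"turn":[0,0,0]},{"travel":[0.004,0,0],"turn":[0,0,0]}]}}

```text
time: 26.8
position: [0.5175, -0.2436, 0.0467]
tool_rot: [3.139, 0.123, 0.001]
ft_force: [-2.7, -1.3, -0.9]
grip_width: 0.003
grip_force: 1.3
```

Run:
```python
from h import *
st(); im=snap('scene','s11.png'); im=cv2.cvtColor(im,cv2.COLOR_RGB2BGR)
D=np.array([.587,-.239])
# where the crate's raised rear wall top corners should show, for x_c values and z
for xc in(-.01,0,.007):
  for z in (.010,.016):
    print(xc,z,[proj('scene',[*loc(D,4.5,(xc-.062,s*.035)),z+.061]).round(1).tolist() for s in(1,-1)],proj('scene',[*loc(D,4.5,(xc-.062,.062)),z+.028]).round(1))
cv2.imwrite('pics/c11.png',cv2.resize(im[140:270,310:460],None,fx=5,fy=4.6,interpolation=cv2.INTER_CUBIC)[:598])
```

```text
t 26.8 pos [ 0.5175 -0.2436  0.0467] rot [3.139e+00 1.230e-01 1.000e-03] F [-2.7 -1.3 -0.9] g 0.003 1.2501755577977747
-0.01 0.01 [[365.3, 192.2], [384.8, 184.8]] [356.9 206.8]
-0.01 0.016 [[365.4, 190.1], [384.9, 182.7]] [357.  204.7]
0 0.01 [[362.6, 190.8], [382.1, 183.5]] [354.3 205.3]
0 0.016 [[362.7, 188.7], [382.2, 181.5]] [354.4 203.3]
0.007 0.01 [[360.8, 189.9], [380.2, 182.6]] [352.5 204.3]
0.007 0.016 [[360.8, 187.8], [380.3, 180.6]] [352.6 202.2]
```

Call:
{"method": "step_arm", "body": {"commands": [{"travel":[0.001,0,0],"turn":[0,0,0]},{"travel":[0.002,0,0],"turn":[0,0,0]},{"travel":[0.002,0,0],"turn":[0,0,0]}]}}

```text
time: 27.15
position: [0.5192, -0.2434, 0.0467]
tool_rot: [3.139, 0.123, 0.0]
ft_force: [-4.0, -0.4, -0.5]
grip_width: 0.007
grip_force: 1.7
```

Run:
```python
from h import *
st(); im=snap('scene','s12.png'); im=cv2.cvtColor(im,cv2.COLOR_RGB2BGR)
cv2.imwrite('pics/c12.png',cv2.resize(im[140:260,310:460],None,fx=5,fy=5,interpolation=cv2.INTER_CUBIC))
```

```text
t 27.15 pos [ 0.5192 -0.2434  0.0467] rot [3.139 0.123 0.   ] F [-4.  -0.4 -0.5] g 0.007 1.7403722705785185
```

View pics/c12.png

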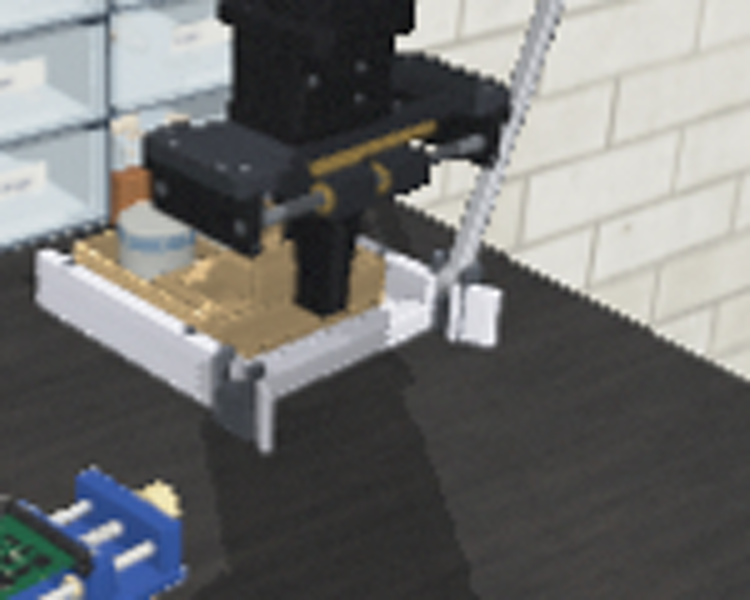

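The crate is behind the threshold at the fingers (320,305), with the rear wall close behind it. No more pictures to view; I go on by numbers. I'll nudge to the backstop.

Call:
{"method": "step_arm", "body": {"commands": [{"travel":[0.001,0,0],"turn":[0,0,0]},{"travel":[0.002,0,0],"turn":[0,0,0]},{"travel":[0.002,0,0],"turn":[0,0,0]}]}}

```text
time: 27.5
position: [0.5199, -0.2434, 0.0467]
tool_rot: [3.139, 0.123, -0.004]
ft_force: [-8.1, -1.1, 5.1]
grip_width: 0.007
grip_force: 3.9
```

Call:
{"method": "step_arm", "body": {"commands": [{"travel":[0.001,0,0],"turn":[0,0,0]},{"travel":[0.002,0,0],"turn":[0,0,0]},{"travel":[0.002,0,0],"turn":[0,0,0]}]}}

```text
time: 27.8
position: [0.5201, -0.2437, 0.0466]
tool_rot: [3.139, 0.122, -0.011]
ft_force: [-13.1, 0.1, 9.1]
grip_width: 0.007
grip_force: 6.4
```

Call:
{"method": "step_arm", "body": {"commands": [{"travel":[-0.015,0,0],"turn":[0,0,0]},{"travel":[-0.03,0,0],"turn":[0,0,0]},{"travel":[-0.04,0,-0.04],"turn":[0,0,0]},{"travel":[-0.04,0,-0.08],"turn":[0,0,0]},{"travel":[-0.04,0,-0.12],"turn":[0,0,0]}]}}

```text
time: 28.3
position: [0.4846, -0.2458, 0.1686]
tool_rot: [3.138, 0.125, 0.006]
ft_force: [0.8, -1.0, 0.6]
grip_width: 0.005
grip_force: 0.0
```

Call:
{"method": "step_arm", "body": {"commands": [{"travel":[0,-0.2,-0.02],"turn":[0,0,0]},{"travel":[0,-0.2,-0.02],"turn":[0,0,0]},{"travel":[0,-0.2,-0.02],"turn":[0,0,0]},{"travel":[0,-0.2,-0.02],"turn":[0,0,0]},{"travel":[0,-0.2,-0.02],"turn":[0,0,0]}]}}

```text
time: 28.8
position: [0.4693, -0.0383, 0.1883]
tool_rot: [3.138, 0.143, 0.009]
ft_force: [-0.1, 0.4, 0.7]
grip_width: 0.008
grip_force: 0.0
```

Run:
```python
from h import *
st(); snap('top','t13.png'); snap('scene','s13.png'); im=cv2.imread('pics/t13.png'); hsv=cv2.cvtColor(im,cv2.COLOR_BGR2HSV)
wood=((hsv[:,:,0]>8)&(hsv[:,:,0]<28)&(hsv[:,:,1]>60)&(hsv[:,:,2]>110)).astype(np.uint8); m=np.zeros_like(wood); m[110:230,335:430]=wood[110:230,335:430]
k,l,s,c=cv2.connectedComponentsWithStats(m)
big=[i for i in range(1,k) if s[i,4]>20]; print([(s[i].tolist(),c[i].round(1)) for i in big])
pts=cv2.findNonZero(np.isin(l,big).astype(np.uint8)); r=cv2.minAreaRect(pts); print(r)
D=np.array([.587,-.239])
for xc in(0,.007):
  print(xc,[proj('top',[*loc(D,4.5,(xc+a,b)),z]).round(1).tolist() for a,b,z in((.062,.062,.038),(.062,-.062,.038),(-.062,-.062,.038),(-.062,.062,.038),(-.062,.035,.071),(-.062,-.035,.071),(.07,0,.066))])
print(hsv[100:228:2,382].tolist())
```

```text
t 28.8 pos [ 0.4693 -0.0383  0.1883] rot [3.138 0.143 0.009] F [-0.1  0.4  0.7] g 0.008 0.0
[([370, 128, 23, 9, 151], array([381.3, 132.2])), ([354, 137, 57, 57, 1719], array([380.3, 171. ]))]
((381.7081298828125, 160.4136962890625), (64.05109405517578, 53.506534576416016), 85.91438293457031)
0 [[353.9, 142.2], [407.1, 139.7], [411.8, 191.7], [357.4, 194.3], [370.7, 190.6], [402.4, 189.1], [381.8, 133.7]]
0.007 [[353.7, 139.3], [406.8, 136.9], [411.5, 188.7], [357.2, 191.3], [370.5, 187.5], [402.2, 186.0], [381.6, 130.7]]
[[102, 13, 202], [109, 11, 188], [102, 14, 177], [106, 16, 178], [98, 11, 185], [103, 10, 181], [103, 17, 182], [108, 18, 174], [104, 17, 164], [105, 26, 137], [0, 3, 88], [20, 9, 82], [30, 9, 82], [30, 3, 77], [9, 54, 94], [13, 103, 138], [13, 107, 143], [13, 110, 135], [12, 102, 108], [13, 84, 118], [18, 77, 169], [19, 75, 150], [18, 76, 177], [18, 71, 186], [18, 68, 170], [18, 55, 168], [17, 49, 165], [18, 55, 173], [18, 56, 168], [18, 59, 182], [19, 68, 180], [19, 70, 182], [18, 73, 189], [19, 65, 222], [19, 67, 230], [19, 70, 228], [18, 66, 229], [19, 70, 228], [19, 70, 207], [18, 72, 196], [17, 71, 198], [19, 71, 197], [18, 71, 197], [18, 70, 204], [19, 73, 210], [18, 71, 184], [17, 64, 186], [162, 6, 223], [132, 5, 243], [135, 5, 220], [130, 6, 238], [135, 6, 245], [132, 6, 228], [140, 5, 144], [5, 18, 85], [10, 18, 86], [13, 21, 86], [9, 21, 85], [0, 9, 84], [0, 13, 80], [5, 18, 83], [10, 10, 80], [0, 15, 85], [10, 19, 79]]
```

Run:
```python
from h import *
st(); print("ball check",tri([("top",*(210+754/2.9-.33,110+220/2.9-.33))if 0 else ("top",469.67,185.53),("scene",421.78,134.2)])[0])
D=[.587,-.239]
for p in((-.17,-.01),(-.17,-.18),(-.088,-.185)):
    q=loc(D,4.5,p); print(p,q.round(3),np.hypot(*q).round(3)); to(*q,.17,-85.5)
```

```text
t 28.9 pos [ 0.469  -0.0451  0.1875] rot [3.137 0.13  0.006] F [ 0.4 -1.2 -0.9] g 0.007 0.0
ball check [ 0.51113169 -0.38914176  0.19069376]
(-0.17, -0.01) [ 0.418 -0.262] 0.494
travel [-0.0685  0.2122  0.0178] turns [[np.float64(0.1), np.float64(-0.2), np.float64(0.3)], [np.float64(0.3), np.float64(0.2), np.float64(-179.7)]]
(-0.17, -0.18) [ 0.432 -0.432] 0.611
travel [-0.0693  0.3822  0.0182] turns [[np.float64(0.1), np.float64(-0.2), np.float64(0.3)], [np.float64(0.3), np.float64(0.2), np.float64(-179.7)]]
(-0.088, -0.185) [ 0.514 -0.43 ] 0.67
travel [0.0127 0.3876 0.0185] turns [[np.float64(0.1), np.float64(-0.2), np.float64(0.3)], [np.float64(0.3), np.float64(0.2), np.float64(-179.7)]]
```

Call:
{"method": "step_arm", "body": {"commands": [{"travel":[-0.07,0.05,0],"turn":[0,0,0]},{"travel":[-0.07,0.1,0],"turn":[0,0,0]},{"travel":[-0.07,0.15,0],"turn":[0,0,0]},{"travel":[-0.07,0.2,0],"turn":[0,0,0]},{"travel":[-0.07,0.23,0],"turn":[0,0,0]}]}}

```text
time: 29.4
position: [0.4149, -0.2806, 0.1867]
tool_rot: [3.137, 0.118, 0.002]
ft_force: [1.0, 0.8, 1.1]
grip_width: 0.009
grip_force: 0.0
```

Call:
{"method": "step_arm", "body": {"commands": [{"travel":[0,0.05,0],"turn":[0,0,0]},{"travel":[0,0.1,0],"turn":[0,0,0]},{"travel":[0,0.15,0],"turn":[0,0,0]},{"travel":[0,0.165,0],"turn":[0,0,0]},{"travel":[0,0.165,0],"turn":[0,0,0]}]}}

```text
time: 29.9
position: [0.4266, -0.4452, 0.1849]
tool_rot: [-3.138, -0.113, -0.001]
ft_force: [-0.4, -0.2, -0.4]
grip_width: 0.008
grip_force: 0.0
```

Run:
```python
from h import *
s=st(); print(np.round(s['joint_positions'],2))
q=loc([.587,-.239],4.5,(-.088,-.19)); to(*q,.17,-85.5)
```

```text
t 29.9 pos [ 0.4266 -0.4452  0.1849] rot [-3.138e+00 -1.130e-01 -1.000e-03] F [-0.4 -0.2 -0.4] g 0.008 0.0
[ 1.33  0.36 -0.7   1.59  0.24  1.28 -0.91]
travel [ 0.088  -0.0035  0.015 ] turns [[np.float64(-0.1), np.float64(-0.0), np.float64(-0.4)], [np.float64(-0.1), np.float64(0.1), np.float64(179.6)]]
```

Call:
{"method": "step_arm", "body": {"commands": [{"travel":[0.044,-0.002,0.005],"turn":[0,0,-0.4]},{"travel":[0.088,-0.003,0.015],"turn":[0,0,-0.4]},{"travel":[0.088,-0.003,0.015],"turn":[0,0,-0.4]},{"travel":[0.088,-0.003,0.015],"turn":[0,0,-0.4]}]}}

```text
time: 30.3
position: [0.5171, -0.4283, 0.1709]
tool_rot: [-3.137, -0.141, 0.0]
ft_force: [0.2, -0.6, 0.7]
grip_width: 0.006
grip_force: 0.0
```

Call:
{"method": "step_arm", "body": {"commands": [{"travel":[0,-0.02,0],"turn":[0,0,0]},{"travel":[0,-0.04,0],"turn":[0,0,0]},{"travel":[0,-0.06,0],"turn":[0,0,0]},{"travel":[0,-0.08,0],"turn":[0,0,0]},{"travel":[0,-0.1,0],"turn":[0,0,0]}]}}

```text
time: 30.8
position: [0.5057, -0.3319, 0.1726]
tool_rot: [3.136, 0.131, -0.0]
ft_force: [0.4, -0.3, 0.2]
grip_width: 0.003
grip_force: 0.3
```

Run:
```python
from h import *
s=st()
for p,z in (((-.088,-.067),.171),((-.088,-.035),.159)):
  q=loc([.587,-.239],4.5,p); to(*q,z,-85.5)
snap('scene','s14.png'); a=cv2.imread('pics/s14.png')
g=cv2.cvtColor(a,cv2.COLOR_BGR2GRAY)
for th in(1.935,1.57,1.4,1.3): 
  y,z=-.08+.172*np.cos(th),.03+.172*np.sin(th); print(th,proj('scene',[*loc([.587,-.239],4.5,(-.0885,y)),z]).round(0))
```

```text
t 30.8 pos [ 0.5057 -0.3319  0.1726] rot [ 3.136  0.131 -0.   ] F [ 0.4 -0.3  0.2] g 0.003 0.33663472160696983
travel [ 0.0004 -0.0192  0.0015] turns [[np.float64(0.2), np.float64(0.0), np.float64(0.3)], [np.float64(-0.0), np.float64(0.3), np.float64(-179.7)]]
travel [ 0.0006 -0.0513  0.0134] turns [[np.float64(0.2), np.float64(0.0), np.float64(0.3)], [np.float64(-0.0), np.float64(0.3), np.float64(-179.7)]]
1.935 [421. 134.]
1.57 [406. 135.]
1.4 [398. 138.]
1.3 [393. 141.]
```

```bash
cat >> h.py <<'E'
def barscan(f,n='scene',ths=np.arange(-.1,2.15,.1)):
    "mean difference from the start picture along the bar's would-be line, by angle"
    a=cv2.GaussianBlur(cv2.imread('pics/'+f),(3,3),0).astype(float)
    for th in ths:
        v=[]
        for r in np.linspace(.03,.165,14):
            p=[*loc([.587,-.239],4.5,(-.0885,-.08+r*np.cos(th))),.03+r*np.sin(th)]; u=proj(n,p).round().astype(int)
            if 0<=u[0]<640 and 0<=u[1]<400: v.append(a[u[1],u[0]])
        v=np.array(v); print(round(th,2),v.mean(axis=1).round().astype(int).tolist())
E
python3 -c "
from h import *
barscan('scene0.png',ths=[1.935,1.5]);print();barscan('s14.png',ths=np.arange(1.0,2.05,.1))"
```

```text
1.94 [177, 181, 178, 179, 175, 177, 175, 172, 175, 172, 172, 173, 171, 131]
1.5 [88, 197, 182, 204, 205, 203, 191, 202, 204, 202, 201, 189, 191, 189]

1.0 [62, 59, 58, 98, 194, 219, 220, 220, 208, 209, 217, 200, 204, 207]
1.1 [77, 59, 105, 206, 218, 219, 219, 218, 206, 215, 216, 218, 212, 213]
1.2 [107, 77, 177, 210, 216, 217, 218, 208, 215, 215, 215, 217, 206, 221]
1.3 [137, 119, 138, 208, 216, 218, 217, 203, 218, 217, 219, 203, 221, 220]
1.4 [137, 134, 132, 161, 166, 168, 163, 169, 160, 201, 198, 181, 193, 195]
1.5 [159, 157, 178, 178, 176, 173, 165, 163, 169, 138, 128, 123, 123, 46]
1.6 [181, 179, 178, 190, 197, 190, 195, 206, 190, 190, 65, 33, 31, 28]
1.7 [174, 179, 170, 211, 214, 217, 208, 216, 215, 97, 43, 46, 43, 45]
1.8 [174, 173, 186, 215, 215, 217, 206, 212, 213, 169, 79, 127, 169, 169]
1.9 [156, 191, 198, 213, 215, 216, 216, 204, 214, 216, 217, 194, 218, 218]
2.0 [171, 207, 205, 209, 215, 215, 215, 202, 214, 198, 195, 208, 205, 222]
```

Call:
{"method": "step_arm", "body": {"commands": [{"travel":[0,-0.019,0.002],"turn":[0,0,0]},{"travel":[0,-0.035,0.007],"turn":[0,0,0]},{"travel":[0,-0.051,0.014],"turn":[0,0,0]},{"travel":[0,-0.066,0.023],"turn":[0,0,0]},{"travel":[0,-0.079,0.033],"turn":[0,0,0]}]}}

```text
time: 31.35
position: [0.5002, -0.2514, 0.1378]
tool_rot: [3.139, 0.135, -0.0]
ft_force: [-0.4, -0.5, 0.4]
grip_width: 0.003
grip_force: 0.4
```

```bash
python3 -c "
from h import *
st();snap('scene','s15.png');barscan('s15.png',ths=np.arange(.4,1.65,.1))"
```

```text
t 31.35 pos [ 0.5002 -0.2514  0.1378] rot [ 3.139  0.135 -0.   ] F [-0.4 -0.5  0.4] g 0.003 0.3576895734295249
0.4 [171, 167, 154, 131, 159, 153, 115, 116, 118, 120, 122, 120, 127, 138]
0.5 [181, 195, 171, 175, 147, 170, 132, 122, 122, 122, 79, 52, 117, 122]
0.6 [163, 190, 179, 147, 131, 133, 115, 121, 105, 47, 46, 50, 73, 97]
0.7 [149, 134, 95, 72, 66, 61, 61, 63, 58, 56, 44, 40, 126, 218]
0.8 [168, 162, 159, 154, 123, 124, 122, 120, 118, 116, 113, 110, 72, 34]
0.9 [182, 184, 181, 178, 144, 151, 188, 191, 129, 35, 34, 48, 193, 220]
1.0 [171, 148, 115, 104, 196, 221, 221, 178, 36, 30, 27, 26, 26, 24]
1.1 [134, 75, 107, 208, 220, 221, 220, 215, 66, 32, 36, 35, 28, 29]
1.2 [71, 69, 203, 212, 218, 218, 220, 209, 217, 215, 161, 28, 27, 44]
1.3 [62, 137, 204, 214, 217, 219, 218, 205, 219, 218, 220, 202, 100, 43]
1.4 [62, 205, 198, 209, 206, 206, 199, 215, 220, 222, 220, 205, 88, 76]
1.5 [85, 212, 197, 218, 218, 217, 205, 216, 218, 216, 215, 185, 43, 43]
1.6 [108, 211, 197, 217, 216, 219, 204, 218, 218, 216, 212, 210, 86, 75]
```

Call:
{"method": "step_arm", "body": {"commands": [{"travel":[0,-0.012,0.012],"turn":[0,0,0]},{"travel":[0,-0.021,0.024],"turn":[0,0,0]},{"travel":[0,-0.029,0.04],"turn":[0,0,0]},{"travel":[0,-0.035,0.055],"turn":[0,0,0]},{"travel":[0,-0.039,0.068],"turn":[0,0,0]}]}}

```text
time: 31.9
position: [0.497, -0.213, 0.0691]
tool_rot: [-3.138, -0.135, 0.001]
ft_force: [-0.6, -0.1, 0.9]
grip_width: 0.004
grip_force: 0.3
```

Call:
{"method": "step_arm", "body": {"commands": [{"travel":[0,-0.001,0.008],"turn":[0,0,0]},{"travel":[0,-0.002,0.014],"turn":[0,0,0]},{"travel":[0,-0.002,0.018],"turn":[0,0,0]},{"travel":[0,-0.002,0.018],"turn":[0,0,0]}]}}

```text
time: 32.3
position: [0.497, -0.212, 0.0522]
tool_rot: [-3.138, -0.134, 0.0]
ft_force: [0.4, -0.1, 0.9]
grip_width: 0.005
grip_force: 0.0
```

```bash
python3 -c "
from h import *
st();snap('scene','s16.png');barscan('s16.png',ths=np.arange(-.1,.6,.05))"
```

```text
t 32.3 pos [ 0.497  -0.212   0.0522] rot [-3.138 -0.134  0.   ] F [ 0.4 -0.1  0.9] g 0.005 0.0
-0.1 [196, 188, 169, 141, 131, 145, 133, 154, 142, 156, 161, 123, 61, 63]
-0.05 [196, 198, 175, 133, 131, 132, 126, 122, 130, 130, 113, 75, 58, 37]
0.0 [201, 203, 184, 136, 135, 138, 79, 58, 116, 138, 142, 114, 91, 38]
0.05 [201, 203, 184, 140, 138, 138, 111, 46, 43, 133, 141, 139, 144, 58]
0.1 [197, 198, 192, 146, 140, 128, 90, 35, 28, 55, 110, 120, 122, 94]
0.15 [197, 187, 194, 174, 160, 122, 88, 36, 27, 26, 84, 119, 120, 121]
0.2 [188, 187, 183, 176, 158, 116, 81, 36, 30, 27, 53, 121, 129, 131]
0.25 [195, 180, 176, 170, 152, 116, 103, 35, 29, 27, 57, 118, 133, 131]
0.3 [191, 178, 177, 168, 145, 119, 94, 37, 34, 26, 33, 111, 118, 120]
0.35 [191, 181, 180, 170, 157, 122, 114, 32, 32, 27, 25, 82, 126, 109]
0.4 [196, 183, 182, 180, 156, 128, 102, 39, 36, 28, 26, 35, 123, 123]
0.45 [196, 195, 194, 181, 182, 136, 116, 33, 37, 28, 29, 31, 91, 118]
0.5 [214, 215, 194, 196, 188, 180, 128, 39, 32, 46, 74, 58, 80, 52]
0.55 [188, 221, 216, 197, 187, 208, 136, 58, 40, 54, 92, 80, 47, 40]
```

Call:
{"method": "step_arm", "body": {"commands": [{"travel":[0,0,0.002],"turn":[0,0,0]},{"travel":[0,0,0.004],"turn":[0,0,0]},{"travel":[0,0,0.004],"turn":[0,0,0]}]}}

```text
time: 32.65
position: [0.4977, -0.2122, 0.0498]
tool_rot: [3.138, 0.134, 0.001]
ft_force: [-2.2, 0.4, 6.7]
grip_width: 0.008
grip_force: 3.5
```

Call:
{"method": "step_arm", "body": {"commands": [{"travel":[0,0,0.002],"turn":[0,0,0]},{"travel":[0,0,0.003],"turn":[0,0,0]},{"travel":[0,0,0.003],"turn":[0,0,0]}]}}

```text
time: 32.95
position: [0.4979, -0.2122, 0.0493]
tool_rot: [3.136, 0.134, -0.001]
ft_force: [-8.8, 3.5, 26.6]
grip_width: 0.003
grip_force: 13.1
```

The bar stopped at tip height 35.5 mm, its closed level. Retreating and checking by numbers.

Call:
{"method": "step_arm", "body": {"commands": [{"travel":[0,0,-0.03],"turn":[0,0,0]},{"travel":[0,0,-0.07],"turn":[0,0,0]},{"travel":[0,0,-0.11],"turn":[0,0,0]},{"travel":[0,0,-0.14],"turn":[0,0,0]},{"travel":[0,-0.03,-0.14],"turn":[0,0,0]}]}}

```text
time: 33.45
position: [0.4971, -0.1868, 0.1903]
tool_rot: [3.133, 0.123, 0.012]
ft_force: [1.1, 0.3, -0.3]
grip_width: 0.006
grip_force: 0.0
```

Call:
{"method": "step_arm", "body": {"commands": [{"travel":[0,-0.05,0],"turn":[0,0,0]},{"travel":[0,-0.1,0],"turn":[0,0,0]},{"travel":[0,-0.15,0],"turn":[0,0,0]},{"travel":[0,-0.2,0],"turn":[0,0,0]},{"travel":[0,-0.2,0],"turn":[0,0,0]}]}}

```text
time: 33.95
position: [0.4767, 0.0254, 0.1863]
tool_rot: [-3.137, -0.153, -0.002]
ft_force: [0.5, -1.0, -0.3]
grip_width: 0.001
grip_force: 0.0
```

Run:
```python
from h import *
st();snap('scene','s17.png');barscan('s17.png',ths=np.arange(-.1,.3,.05)); snap('top','t17.png')
im=cv2.imread('pics/t17.png');hsv=cv2.cvtColor(im,cv2.COLOR_BGR2HSV);im13=cv2.imread('pics/t13.png')
wood=((hsv[:,:,0]>8)&(hsv[:,:,0]<28)&(hsv[:,:,1]>60)&(hsv[:,:,2]>110)).astype(np.uint8); m=np.zeros_like(wood); m[110:230,335:430]=wood[110:230,335:430]
k,l,s,c=cv2.connectedComponentsWithStats(m);print([(s[i].tolist(),c[i].round(1)) for i in range(1,k) if s[i,4]>20])
# jars (bright, unsaturated) and bottle (dark) against cells
D=np.array([.587,-.239])
for xc in(.004,): 
  for nm,p,z in(("jar0",(.03,.03),.059),("jar1",(.03,-.03),.059),("bottle",(-.03,-.03),.059)): print(nm,proj('top',[*loc(D,4.5,(xc+p[0],p[1])),z]).round(1))
sub=np.zeros_like(m); g=cv2.cvtColor(im,cv2.COLOR_BGR2GRAY)
w=((hsv[:,:,1]<30)&(g>110)).astype(np.uint8); sub[138:168,358:408]=w[138:168,358:408]
k,l,s,c=cv2.connectedComponentsWithStats(sub);print("white",[(s[i].tolist(),c[i].round(1)) for i in range(1,k) if s[i,4]>60])
sub=np.zeros_like(m);sub[160:192,380:410]=(g<75)[160:192,380:410]
k,l,s,c=cv2.connectedComponentsWithStats(sub);print("dark",[(s[i].tolist(),c[i].round(1)) for i in range(1,k) if s[i,4]>30])
# ball closed in top
print("ball closed exp",proj('top',[*loc(D,4.5,(-.0885,.092)),.03]).round(1)); print(g[198:214,340:358])
```

```text
t 33.95 pos [0.4767 0.0254 0.1863] rot [-3.137e+00 -1.530e-01 -2.000e-03] F [ 0.5 -1.  -0.3] g 0.001 0.0
-0.1 [199, 195, 195, 183, 186, 192, 181, 172, 139, 144, 152, 113, 57, 51]
-0.05 [199, 201, 201, 193, 196, 200, 191, 190, 134, 131, 114, 73, 68, 33]
0.0 [205, 202, 203, 200, 201, 205, 200, 195, 158, 139, 140, 107, 111, 37]
0.05 [205, 202, 203, 203, 196, 197, 203, 188, 176, 152, 134, 130, 141, 67]
0.1 [204, 200, 197, 199, 172, 171, 173, 176, 164, 173, 157, 121, 123, 92]
0.15 [204, 191, 186, 183, 179, 171, 174, 173, 174, 172, 154, 120, 120, 121]
0.2 [196, 191, 181, 175, 174, 169, 168, 170, 172, 173, 165, 122, 132, 132]
0.25 [193, 185, 178, 171, 169, 168, 170, 173, 171, 171, 145, 118, 134, 133]
[([354, 128, 57, 66, 1911], array([380.7, 167.9]))]
jar0 [369.4 150.4]
jar1 [395.8 149.2]
bottle [397.9 174.7]
white [([383, 138, 21, 25, 379], array([392.5, 150.2])), ([359, 144, 19, 22, 337], array([367.7, 154.4]))]
dark []
ball closed exp [344.7 207. ]
[[ 76  75  72  75  75  73  75  75  84 108 141 174 191 195 195 194 199 201]
 [ 76  74  73  73  75  76  72  73  82 101 137 171 189 194 195 195 
[... 359 characters left out ...]
142 170 185 189 190 191]
 [ 75  71  69  71  69  69  75  72  84  94  98 120 148 162 173 174 183 186]
 [ 65  72  68  67  59  57  61  77  97 119 128 140 150 154 155 161 172 174]
 [ 73  71  65  60  63  60  62  85 118 142 155 160 158 161 163 165 165 166]
 [ 69  69  59  57  58  59  68  80 114 151 165 168 168 168 166 166 168 171]
 [ 72  60  59  59  59  57  62  76 112 147 162 166 166 168 167 164 163 163]
 [ 67  64  62  60  53  60  65  73 107 135 150 152 156 158 161 152 146 141]
 [ 70  66  60  59  54  56  59  63  85 106 123 125 131 143 146 136 110 108]
 [ 67  71  62  64  60  57  57  65  73  90  98 100 110 132 132 116  89  78]
 [ 69  68  69  62  59  59  61  61  69  76  92  97 114 126 122 102  75  65]]
```

Run:
```python
from h import *
im=cv2.imread('pics/t13.png'); 
a=onz('top',382,193.5,.010);b=onz('top',382,206,.016);print("rear bottom ahead of threshold front:",(a-b).round(4),"-> crate x ~",round((a-b)[0]-.083+.062,4))
g=cv2.cvtColor(cv2.imread('pics/t17.png'),cv2.COLOR_BGR2GRAY);print(g[160:196:2,380:414:2])
s=ctrl.get_state();print(s['time'],np.round(s['qd'],3))
```

```text
rear bottom ahead of threshold front: [ 0.0308 -0.0007 -0.006 ] -> crate x ~ 0.0098
[[141 159 166 174 169 171 176 167 161 166 171 169 156 155 181 196 237]
 [141 164 172 164 153 155 158 155 161 164 163 168 157 148 186 186 235]
 [145 163 167 163 162 164 165 165 168 168 170 172 168 169 189 174 231]
 [172 182 199 199 200 202 191 176 173 171 175 175 179 192 197 178 228]
 [172 196 205 206 199 201 188 158 153 145 139 139 154 191 203 177 227]
 [178 202 205 195 161 154 133 105  93  92  91 101 139 186 198 172 219]
 [182 204 207 206 175 163 127  93  94  88  83  90 124 190 200 171 208]
 [189 206 207 205 181 151 105  94  91  85  89  93 118 192 201 173 199]
 [188 188 188 185 170 119  87  95  98  92  93  95 111 185 201 182 193]
 [170 174 176 173 153  91  87  92 104 101  93  91 121 193 198 185 187]
 [170 175 175 177 150  84  80  88  93  92  96  98 131 189 200 186 175]
 [168 176 175 177 157  94  79  77  79  80  89 133 141 184 204 187 167]
 [166 176 177 176 171 133  94  99  99 104 130 171 165 187 211 196 164]
 [180 183 183 188 188 184 184 193 191 192 194 200 203 205 207 195 175]
 [193 191 187 183 180 177 177 182 184 181 188 200 203 196 191 189 181]
 [165 161 162 160 159 156 157 157 162 172 184 189 188 181 177 193 183]
 [168 168 170 166 172 173 172 180 181 183 186 187 196 195 195 214 194]
 [212 215 217 217 222 217 203 217 212 210 213 208 216 217 209 209 192]]
34.05 [ 0.028  0.017  0.051 -0.005  0.012 -0.     0.002]
```

```bash
python3 -c "
from bench import ctrl
print(ctrl.close_job())"
```

```text
the job is handed in; nothing more can be done
None
```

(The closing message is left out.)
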